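# Load a tape reel on the bench dispenser and thread its spindle

### The job

Load the bench dispenser: take the larger of the two reels from the stock rack, lower it (do not let it drop) into the roller cradle between the dispenser's two side plates, and let go of it. Then take the spindle from its wooden rest and slide it through one side plate, through the reel and out through the other side plate, fully home with its collar against the plate it entered by. Leave the small reel, the jar, the hammer and the shoe last where they are, and let go of everything at the end.

Things in the scene. Friction and masses are not known exactly. Their poses are not given: they have to be found in the camera images.
- stand: Tape dispenser, grey steel, fixed: base 140 x 170 x 10 mm, two upright side plates 80 mm wide (x), 10 mm thick, tops 98 mm above the bench. Origin: centre of its underside; z up; y along the bearing axis, to the left plate. Plates' outer faces at y = +-69 mm, inner at +-59. Each has a 20 mm round bearing hole at x = 0, z = 72 mm. A 10 mm bar joins them at x = -47, z = 40 mm.
- bearing_left (a point): Centre of the left (+y) bearing hole on the plate's outer face, 72 mm above the bench; axes as the dispenser's. Between the plates lie two free-turning cradle rollers, 16 mm diameter, along y at x = +-32 mm, axis height 20 mm: the larger reel, resting on both, has its centre at x = 0, 71 mm above the bench, in line with the bearings.
- bearing_right (a point): Centre of the right (-y of the dispenser) bearing hole, on the plate's outer face, 72 mm above the bench. Axes as the dispenser's.
- rack: Low plywood stock rack, 104 x 250 mm, 34 mm high, fixed, holding the two reels upright on two 12 mm rails along its y axis at x = +-32 mm. Origin: centre of its underside; z up. The reels stand about 116 mm apart along its y axis, in either order, their axes parallel to its y axis.
- reel_centre (a point): Centre of the larger reel: plywood flanges 104 mm diameter, 44 mm wide overall, wound solid with grey tape, black hub with a 26 mm through bore; about 0.35 kg, loose. This point's y axis is the reel's axis; either way round is the same. In the rack the centre is 67 mm above the bench. Its flat sides, at y = +-22 mm, can be gripped across from above; it may turn about its axis.
- small_reel_centre (a point): Centre of the smaller reel, which stays in the rack: as the larger one but 76 mm diameter, 44 mm wide, centre 48 mm above the bench. Its y axis is its axis. Loose.
- rest: Wooden rest, fixed, base 64 x 150 x 10 mm, with two V-notched posts (12 mm thick, at y = +-50 mm, tops 43 mm above the bench) in which the spindle's shaft lies. Origin: centre of its underside; z up; y along the lying spindle, towards its handle.
- spindle_grip (a point): Middle of the spindle's handle on its axis: black cylinder, 24 mm diameter, 38 mm long, free all round in the rest, 40 mm above the bench. Its y axis is the spindle's axis, from nose to handle; x and z may be turned about it. Spindle: 200 mm long, 0.3 kg, loose; steel shaft 16 mm diameter, 156 mm long; steel collar 32 mm diameter, 6 mm thick; handle.
- spindle_collar (a point): Centre of the collar's face on the shaft side, 25 mm from the middle of the handle: the face that ends against the side plate. Axes as spindle_grip.
- spindle_nose (a point): Tip of the spindle's nose, 181 mm from the middle of the handle; the last 14 mm taper from 16 mm to 6 mm diameter. Axes as spindle_grip. With the collar home the nose stands 18 mm out of the far plate.
- dye_jar_centre (a point): Middle of a white plastic jar of edge dye, 72 mm diameter, 75 mm high, standing on the bench.
- hammer_grip (a point): Point on the handle of a 240 mm hammer lying on the bench.
- shoe_last: Wooden shoe last, 250 mm long, 90 mm wide, 112 mm high at the heel, standing on its sole. Origin under its middle, on the bench; x towards the toe.
There are look-alikes about, which are no part of the job. Leave any orange look-alike of the part that bears spindle_grip alone.

How it is judged:
By the outcome, as a careful person would: the job done as asked, in the order asked, and still so for the second after the job is handed in, with the robot touching nothing.
It also fails if it takes over 67 s, if anything falls off the work surface, if the arm or the gripper's body presses on something with over 40 N, if the wrist force passes 120 N, or if a joint passes its speed limit or range.

### The arm

A 6-joint arm with a two-finger parallel gripper is mounted at the origin on the work surface. World frame = base frame: x ahead of the robot, y to its left, z up, the work surface at z = 0. Lengths are in m, angles in rad, forces in N, time in s.
With the tool pointing down it reaches from about 0.35 to 0.775 m from the base axis. Payload 5.5 kg.
Tool frame: the origin (TCP) lies between the finger pads; the fingertips stand 17 mm ahead of it and the grasp point (between the pads) lies 2 mm behind it; z points along the fingers, x is the direction in which the jaws open and shut, and the axes are right-handed (so a half turn about z gives the same grasp; the last joint's range is limited). The gripper opens to 85 mm and grips with 20 to 120 N. Pads are 22 mm wide; open, the fingers measure 114 mm over their backs; the gripper's body (76 mm by 85 mm) begins 54 mm behind the grasp point. The pads swing forward as they close: fully open they stand 13 mm farther back than shut.
Start: joints at [0.994, 0.313, 0.046, 1.304, 0, 1.431], TCP at [0.243, 0.521, 0.248] pointing down, gripper open.
Joint ranges: [-2.76, 2.76], [-0.86, 1.69], [-1.03, 1.26], [-2.2, 2.34], [-1.47, 1.5], [-3.14, 3.14]. Speed limits (rad/s): [2.57, 2.57, 3.14, 3.14, 3.14, 3.14].

### API

Orientations are given as a rotation vector (axis times angle).
In Python, from workcell import r gives the robot as it stands.
- The arm moves only by the tool move_arm, never from a script. Its argument "rows" is a list of rows, each a list of 3 entries, a list of its own where there are three numbers: the closure, from -1 (fully open) to 1 (shut), then the shift along the tool's x, y, z scaled (see below), then the turn about the tool's z scaled (see below). A call has 1 to 5 rows; each row is the pose to reach, as a shift and turn from the pose measured when the call began, along the tool's axes at that moment, turning the shorter way round; what a row does not reach only later rows make up. The controller multiplies each number of a shift by 50 cm and each number of a turn by 360 degrees. A row lasts 1/10 s, in which the tool goes at most 50 mm and 8.59 degrees, less where a joint would pass 70% of its speed; a pose out of reach is approached as far as the arm can. A call with a number of a shift or a turn outside -1 to 1 is refused whole. A call with a gripper value outside its range is refused whole. The fingers move at their own pace and stop on an object; the grip force is fixed at half the most. Time passes only in rows, so rows that repeat a pose let the fingers close. It gives the time, the measured TCP pose, the force and the opening at its end, in the units of the state.
- r.state(): the state, without advancing time (a new reading comes with each control period).
- r.read_camera(name): name is "scene" or "top" or "wrist"; returns the picture (420x560x3 uint8, blue, green, red); there is no depth.
- r.camera_info(name): a dict with "vfov" (degrees; the focal length in pixels is half the picture's height over the tangent of half this angle, whatever the lens; pixels are square), "cx", "cy" (the principal point, pixels), "extrinsics" (4x4, takes a point from camera to world coordinates); the wrist camera has in their place "T_tool_cam" (4x4, takes a point from camera to tool coordinates, whose origin is the TCP and whose axes are the tool frame's). Camera axes: x right, y up, looking along -z (the intrinsics and any distortion apply to the point x, -y, -z); pixel columns grow to the right and rows downward; lengths in m; the calibration is good to about 2 mm. A picture is of the moment at which its call begins: read the wrist's pose just before it. camera_info takes no time and is no camera call.
- r.close_job(): hands the job in, once; it reports no verdict.
The state is a dict: "time_s": time; "q": joint angles; "qd": joint speeds; "joint_efforts": joint torques, N m; "tool_pos": TCP position; "orientation": TCP orientation; "wrist_force": force on the tool from outside, world axes, zero at the start; "ft_torque": the same for the moment, N m; "gripper_width": finger opening in m.
Only numpy, scipy, OpenCV 4.12 (cv2) and the standard library are available. Lean on these libraries where they do the work, as an engineer would, in place of code of your own. Each camera call takes 0.05 s, during which the arm holds its last target.

## Working session

There is one attempt and no reset: what is moved stays moved. The work goes in short steps, Python scripts to look and compute and a tool call to move; the robot and the scene stay as the last step left them, time stands still between calls to the robot, and variables do not carry over. Pictures are saved under pics/ and viewed, and the job is handed in when it is done.

Besides the shell and the picture viewer there is one more tool, called after ">>>" as name(argument=value, ...), one argument or row to a line, values as JSON. move_arm: Moves the arm, as the interface text tells. Its arguments: {"type":"object","properties":{"rows":{"type":"array"}},"required":["rows"]}

```bash
mkdir -p pics; ls; python3 - <<'E'
from workcell import r
import cv2
s=r.state(); print({k:s[k] for k in s})
for n in ["scene","top","wrist"]:
    print(n, r.camera_info(n))
for n in ["scene","top","wrist"]:
    cv2.imwrite(f"pics/{n}0.png", r.read_camera(n))
E
```

```text
pics
{'time_s': 0.0, 'q': array([ 9.94435240e-01,  3.13999669e-01,  4.49657539e-02,  1.30357006e+00,
       -1.24885511e-05,  1.43119546e+00]), 'qd': array([ 1.23387705e-03, -1.62241004e-04,  4.26873069e-05,  3.21705206e-04,
        5.31508080e-04,  1.47632244e-03]), 'joint_efforts': array([-1.51061889e-03, -4.80637658e+01,  2.98528129e+01,  1.96281925e-02,
       -2.99877647e-04, -1.29431501e-05]), 'tool_pos': array([0.24297974, 0.52061538, 0.24740383]), 'orientation': array([ 2.64931092e+00,  1.68700045e+00, -2.57525275e-03]), 'wrist_force': array([-0.23296559,  0.84705544, -0.78082243]), 'ft_torque': array([-0.00810122,  0.00415713, -0.04823903]), 'gripper_width': 0.08529513015064215}
scene {'vfov': 50.11636283132762, 'cx': 279.0419163245648, 'cy': 205.94916616700252, 'extrinsics': array([[ 0.78513233, -0.39414931,  0.47771702,  1.1819429 ],
       [ 0.61932623,  0.49779908, -0.60714998, -0.76890838],
       [ 0.00150066,  0.77255576,  0.63494516,  0.90479942],
       [ 0.        ,  0.        ,  0.        ,  1.        ]])}
top {'vfov': 49.37458141619363, 'cx': 275.0578495356113, 'cy': 208.32801132486787, 'extrinsics': array([[-0.02226266,  0.98314032, -0.18149241,  0.32300976],
       [-0.99973088, -0.02070782,  0.01045758,  0.04937923],
       [ 0.00652296,  0.18167638,  0.98333674,  1.23091174],
       [ 0.        ,  0.        ,  0.        ,  1.        ]])}
wrist {'vfov': 65.57950117558488, 'cx': 277.6965418870083, 'cy': 214.13533801870602, 'T_tool_cam': array([[ 9.99997972e-01,  2.00469399e-03, -1.92355309e-04,
        -5.94327823e-05],
       [ 1.84403703e-03, -9.49859383e-01, -3.12671955e-01,
        -8.07642350e-02],
       [-8.09522084e-04,  3.12670966e-01, -9.49861154e-01,
        -1.25062166e-01],
       [ 0.00000000e+00,  0.00000000e+00,  0.00000000e+00,
         1.00000000e+00]])}
```

View pics/scene0.png

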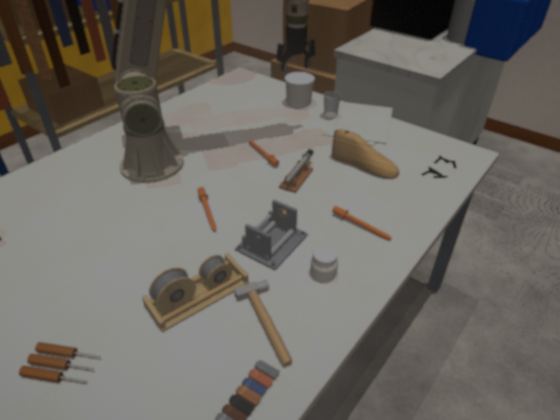

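View pics/top0.png

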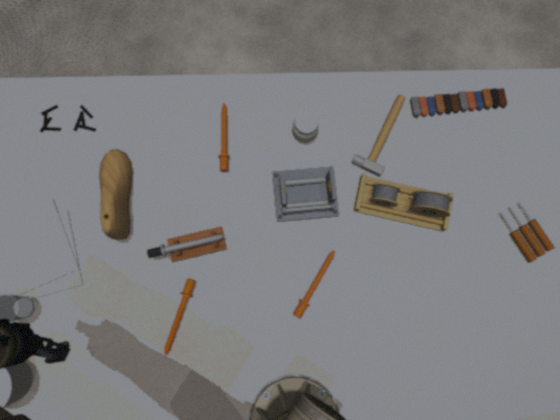

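View pics/wrist0.png

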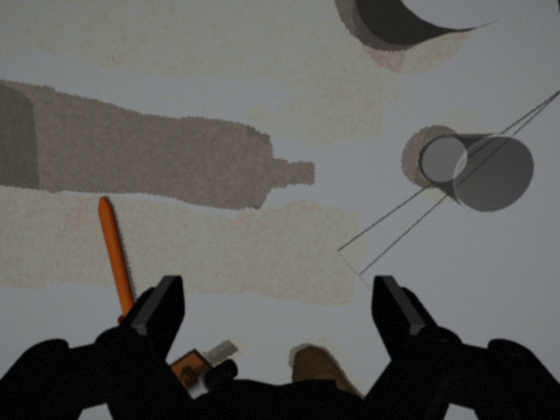

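```bash
cat > h.py <<'E'
import numpy as np, cv2
from workcell import r
from scipy.spatial.transform import Rotation as R
def cam(n, st=None):
    i=r.camera_info(n); f=210/np.tan(np.radians(i['vfov'])/2)
    if n=='wrist':
        st=st or r.state(); T=np.eye(4); T[:3,:3]=R.from_rotvec(st['orientation']).as_matrix(); T[:3,3]=st['tool_pos']
        E=T@i['T_tool_cam']
    else: E=i['extrinsics']
    return f,i['cx'],i['cy'],E
def ray(c,p):
    f,cx,cy,E=c
    d=E[:3,:3]@np.array([(p[0]-cx)/f,-(p[1]-cy)/f,-1.]); return E[:3,3],d
def onz(c,p,z):
    o,d=ray(c,p); return o+d*(z-o[2])/d[2]
def proj(c,X):
    f,cx,cy,E=c; v=E[:3,:3].T@(np.asarray(X)-E[:3,3]); return np.array([cx-f*v[0]/v[2],cy+f*v[1]/v[2]])
def tri(c1,p1,c2,p2):
    o1,d1=ray(c1,p1);o2,d2=ray(c2,p2)
    A=np.stack([d1,-d2],1); t=np.linalg.lstsq(A,o2-o1,rcond=None)[0]
    a,b=o1+d1*t[0],o2+d2*t[1]; return (a+b)/2,np.linalg.norm(a-b)
def crop(img,x0,y0,x1,y1,k,name):
    c=cv2.resize(img[y0:y1,x0:x1],None,fx=k,fy=k,interpolation=cv2.INTER_CUBIC)
    cv2.imwrite('pics/'+name,c)
E
python3 - <<'E'
from h import *
t=cv2.imread('pics/top0.png'); s=cv2.imread('pics/scene0.png')
t=cv2.convertScaleAbs(t,alpha=1.4); s=cv2.convertScaleAbs(s,alpha=1.6)
crop(t,260,150,460,240,4,'t_a.png'); crop(t,130,210,240,280,6,'t_b.png')
crop(s,140,190,320,325,4,'s_a.png'); crop(s,270,140,330,200,8,'s_b.png')
E
```

```text
(no output)
```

View pics/t_a.png

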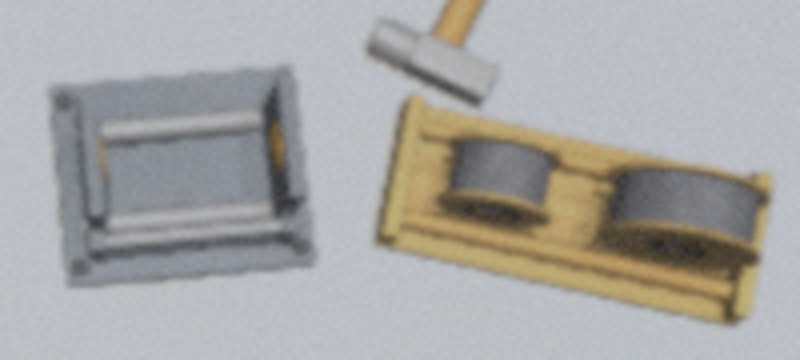

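View pics/t_b.png

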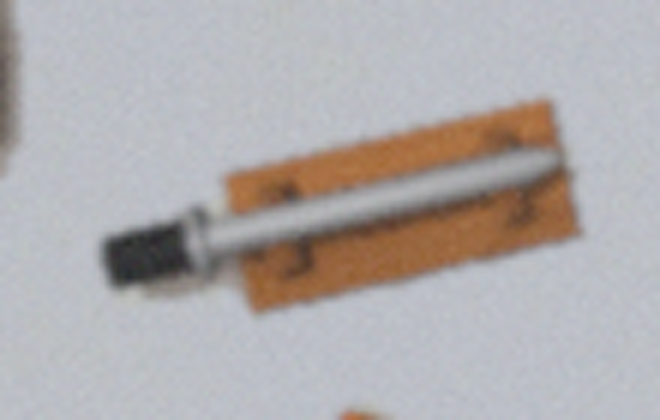

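View pics/s_a.png

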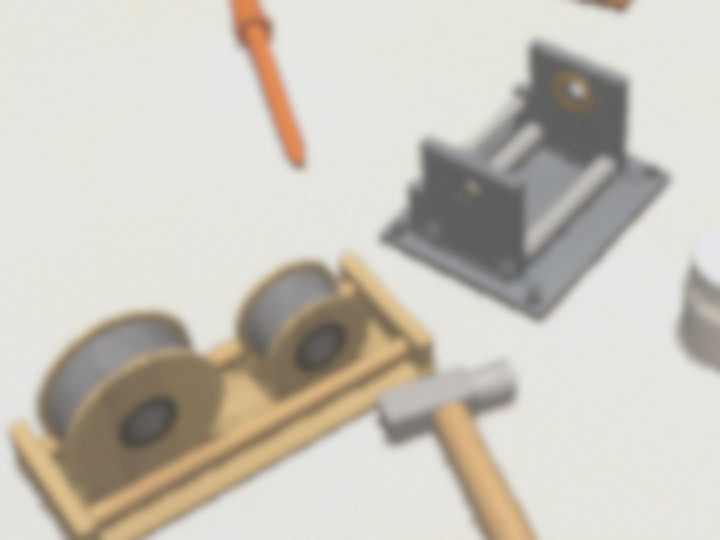

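View pics/s_b.png

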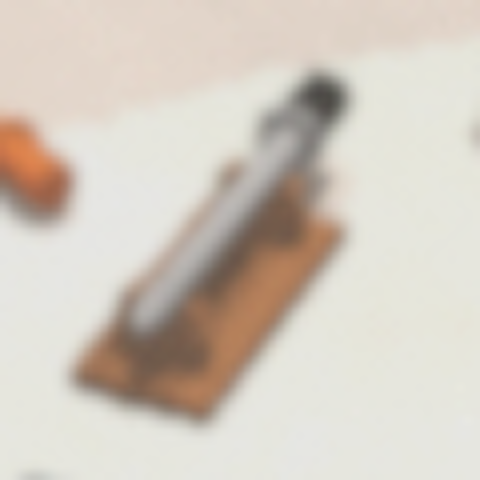

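```bash
python3 - <<'E'
from h import *
c=cam('top'); s=cam('scene')
A=lambda p:(260+(p[0]-1.5)/4,150+(p[1]-1.5)/4)
B=lambda p:(130+(p[0]-2.5)/6,210+(p[1]-2.5)/6)
S=lambda p:(140+(p[0]-1.5)/4,190+(p[1]-1.5)/4)
S2=lambda p:(270+(p[0]-3.5)/8,140+(p[1]-3.5)/8)
st=[onz(c,A(p),.01) for p in [(52,88),(292,66),(316,262),(70,286)]]
print('stand',np.round(st,4),np.mean(st,0)); 
for i in range(4): print(np.linalg.norm(st[i]-st[(i+1)%4]))
y1=(st[0]+st[3]-st[1]-st[2])[:2]; print('yaw y', np.degrees(np.arctan2(y1[1],y1[0])))
y2=(st[0]-st[3]+st[1]-st[2])[:2]; print('yaw x', np.degrees(np.arctan2(y2[1],y2[0])))
# scene base corners
ss=[onz(s,S(p),.01) for p in [(382,237),(540,316),(670,178)]]; print(np.round(ss,4))
# spindle
for n,p in dict(hend=(105,263),hcol=(185,247),col=(205,240),nose=(568,157)).items(): print(n,onz(c,B(p),.04))
for n,p in dict(h=(322,97),nose=(145,325)).items(): print(n,onz(s,S2(p),.04))
# rest corners z .01
rr=[onz(c,B(p),.01) for p in [(226,176),(551,100),(580,235),(255,312)]]; print('rest',np.round(rr,4),np.mean(rr,0))
# large reel near hub face in scene & rack
print('rack', np.round([onz(c,A(p),.034) for p in [(410,97),(772,175),(735,322),(380,243)]],4))
print('top of reel', [onz(c,A(p),.119) for p in [(622,180),(757,190)]])
E
```

```text
stand [[ 0.6514  0.0408  0.01  ]
 [ 0.6637 -0.1255  0.01  ]
 [ 0.526  -0.1356  0.01  ]
 [ 0.5131  0.0316  0.01  ]] [ 0.58854806 -0.04718096  0.01      ]
0.16679283354669233
0.13812893994171832
0.16768978079017247
0.1386835816055684
yaw y 94.3243084593534
yaw x 3.99767310806131
[[ 0.5296 -0.1391  0.01  ]
 [ 0.6634 -0.1285  0.01  ]
 [ 0.653   0.036   0.01  ]]
hend [0.43068738 0.37188143 0.04      ]
hcol [0.43687125 0.33745574 0.04      ]
col [0.4397223  0.32886442 0.04      ]
nose [0.47257279 0.17143244 0.04      ]
h [0.42887882 0.36451737 0.04      ]
nose [0.47146838 0.17937883 0.04      ]
rest [[0.4711 0.3272 0.01  ]
 [0.5023 0.1821 0.01  ]
 [0.4413 0.1692 0.01  ]
 [0.4103 0.3131 0.01  ]] [0.4562256  0.24790001 0.01      ]
rack [[ 0.6337 -0.201   0.034 ]
 [ 0.5747 -0.4414  0.034 ]
 [ 0.4759 -0.4076  0.034 ]
 [ 0.5339 -0.1753  0.034 ]]
top of reel [array([ 0.55562233, -0.31248551,  0.119     ]), array([ 0.5475005, -0.3962743,  0.119    ])]
```

```bash
cat > plan.py <<'E'
import sys
from h import *
def plan(x,y,z,yaw):
    st=r.state(); M=R.from_rotvec(st['orientation']).as_matrix(); p=st['tool_pos']
    cy=np.degrees(np.arctan2(M[1,0],M[0,0])); d=M.T@(np.array([x,y,z])-p)
    dy=(yaw-cy+180)%360-180
    print('t',round(st['time_s'],2),'pos',np.round(p,4),'yaw',round(cy,2),'tilt',np.round(M[:,2],4),'w',round(st['gripper_width'],4),'F',np.round(st['wrist_force'],1))
    print('dist',round(np.linalg.norm(d),4),'shift',np.round(d/.5,4),'turn',round(-dy/360,4), 'rows',np.ceil(max(np.linalg.norm(d)/.05,abs(dy)/8.59)))
plan(*map(float,sys.argv[1:5]))
E
python3 plan.py .5405 -.3623 .25 76.1
```

```text
t 0.15 pos [0.2431 0.5207 0.2476] yaw 64.97 tilt [-7.0e-04 -1.1e-03 -1.0e+00] w 0.0855 F [ 1.  -0.1  0.4]
dist 0.9318 shift [-1.3486  1.2862 -0.0032] turn -0.0309 rows 19.0
```

>>> move_arm(
  rows=[
    [-1, [-0.68, 0.65, 0], -0.01],
    [-1, [-0.68, 0.65, 0], -0.03],
    [-1, [-0.68, 0.65, 0], -0.03],
    [-1, [-0.68, 0.65, 0], -0.03],
    [-1, [-0.68, 0.65, 0], -0.03],
  ],
)

```text
time_s: 0.65
tool_pos: [0.3232, 0.2824, 0.248]
orientation: [2.478, 1.93, -0.002]
wrist_force: [1.0, -0.7, -0.2]
gripper_width: 0.0854
```

```bash
python3 plan.py .5405 -.3623 .25 76.1
```

```text
t 0.65 pos [0.3232 0.2824 0.248 ] yaw 75.82 tilt [-7.0e-04 -1.3e-03 -1.0e+00] w 0.0854 F [ 1.  -0.7 -0.2]
dist 0.6803 shift [-1.1436  0.7372 -0.0027] turn -0.0008 rows 14.0
```

>>> move_arm(
  rows=[
    [-1, [-0.95, 0.61, 0], -0.001],
    [-1, [-0.95, 0.61, 0], -0.001],
    [-1, [-0.95, 0.61, 0], -0.001],
    [-1, [-0.95, 0.61, 0], -0.001],
    [-1, [-0.95, 0.61, 0], -0.001],
  ],
)

```text
time_s: 1.15
tool_pos: [0.4024, 0.045, 0.2484]
orientation: [2.472, 1.938, -0.001]
wrist_force: [0.7, 0.2, 0.2]
gripper_width: 0.0855
```

```bash
python3 plan.py .5405 -.3623 .25 76.1
```

```text
t 1.15 pos [0.4024 0.045  0.2484] yaw 76.18 tilt [-2.0e-04 -1.2e-03 -1.0e+00] w 0.0855 F [0.7 0.2 0.2]
dist 0.4301 shift [-0.7251  0.4628 -0.0022] turn 0.0002 rows 9.0
```

>>> move_arm(
  rows=[
    [-1, [-0.725, 0.463, 0], 0],
    [-1, [-0.725, 0.463, 0], 0],
    [-1, [-0.725, 0.463, 0], 0],
    [-1, [-0.725, 0.463, 0], 0],
    [-1, [-0.725, 0.463, 0], 0],
  ],
)

```text
time_s: 1.65
tool_pos: [0.4825, -0.1919, 0.2485]
orientation: [2.473, 1.937, -0.001]
wrist_force: [0.4, 0.7, -1.6]
gripper_width: 0.0853
```

```bash
python3 plan.py .5405 -.3623 .25 76.1
```

```text
t 1.65 pos [ 0.4825 -0.1919  0.2485] yaw 76.15 tilt [-2.e-04 -1.e-03 -1.e+00] w 0.0853 F [ 0.4  0.7 -1.6]
dist 0.18 shift [-0.303   0.1943 -0.0027] turn 0.0001 rows 4.0
```

>>> move_arm(
  rows=[
    [-1, [-0.303, 0.194, 0], 0],
    [-1, [-0.303, 0.194, 0], 0],
    [-1, [-0.303, 0.194, 0], 0],
    [-1, [-0.303, 0.194, 0], 0],
    [-1, [-0.303, 0.194, 0], 0],
  ],
)

```text
time_s: 2.15
tool_pos: [0.5407, -0.3665, 0.2464]
orientation: [2.477, 1.932, -0.002]
wrist_force: [0.3, -0.2, -0.8]
gripper_width: 0.0854
```

```bash
cat > look.py <<'E'
import sys,pickle
from h import *
n=sys.argv[1]; nm=sys.argv[2]
st=r.state(); im=r.read_camera(n)
pickle.dump(st,open(f'pics/{nm}.pkl','wb')); cv2.imwrite(f'pics/{nm}.png',im)
cv2.imwrite(f'pics/{nm}_b.png',cv2.resize(cv2.convertScaleAbs(im,alpha=1.3),None,fx=1.4,fy=1.4,interpolation=cv2.INTER_CUBIC))
E
python3 plan.py .5405 -.3623 .25 76.1; python3 look.py wrist w1
```

```text
t 2.15 pos [ 0.5407 -0.3665  0.2464] yaw 75.92 tilt [-0.0011 -0.001  -1.    ] w 0.0854 F [ 0.3 -0.2 -0.8]
dist 0.0056 shift [ 0.0081 -0.0024 -0.0073] turn -0.0005 rows 1.0
```

View pics/w1_b.png

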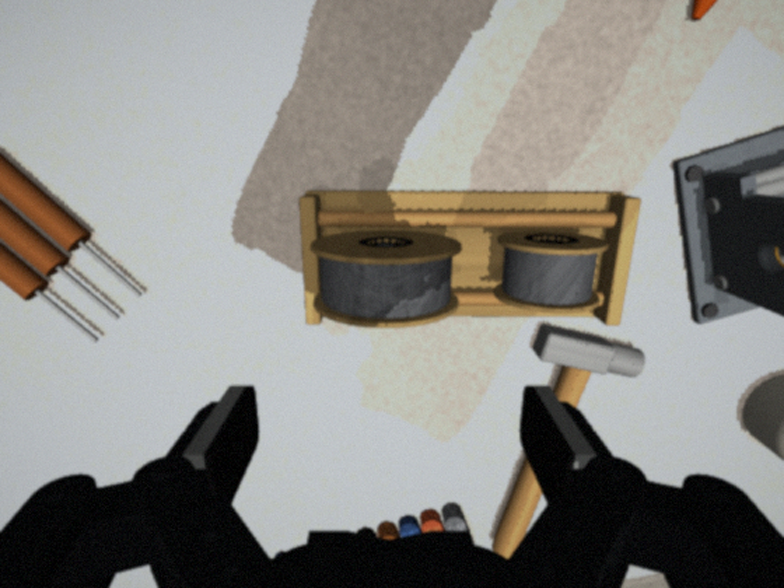

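```bash
python3 - <<'E'
from h import *
w=cv2.imread('pics/w1.png'); w=cv2.convertScaleAbs(w,alpha=1.8,beta=10)
crop(w,205,125,465,240,3,'w1_c.png')
E
```

```text
(no output)
```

View pics/w1_c.png

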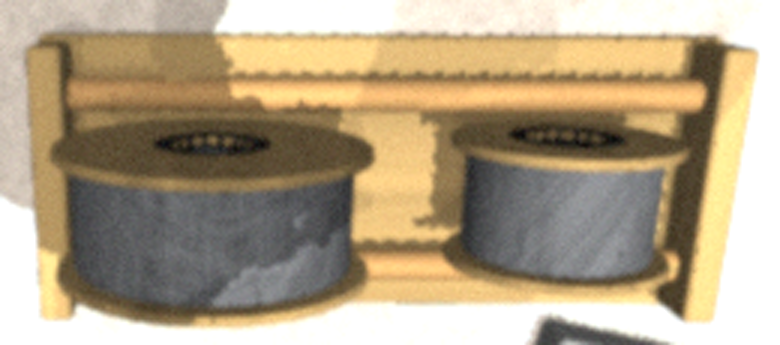

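```bash
python3 - <<'E'
from h import *
import pickle
st=pickle.load(open('pics/w1.pkl','rb'))
w=cam('wrist',st); c=cam('top'); s=cam('scene')
W=lambda p:(205+(p[0]-1)/3,125+(p[1]-1)/3)
A=lambda p:(260+(p[0]-1.5)/4,150+(p[1]-1.5)/4)
S=lambda p:(140+(p[0]-1.5)/4,190+(p[1]-1.5)/4)
print('near hub tri', tri(w,W((213,143)),c,A((680,243))))
print('near hub z67', onz(w,W((213,143)),.067), onz(c,A((680,243)),.067))
print('far hub z67 scene', onz(s,S((148,421)),.067))
print('near flange ends', [onz(w,W(p),.067) for p in [(52,152),(373,155)]])
print('far flange ends', [onz(w,W(p),.067) for p in [(60,278),(367,280)]])
print('small near', [onz(w,W(p),.048) for p in [(450,140),(690,155)]], 'scene hub', onz(s,S((320,345)),.048))
print('rack corners w', [onz(w,W(p),.034) for p in [(28,48),(755,48),(712,318),(42,318)]])
E
```

```text
near hub tri (array([ 0.52109817, -0.3630947 ,  0.06832911]), np.float64(0.005242451421157028))
near hub z67 [ 0.51867982 -0.36303999  0.067     ] [ 0.52398549 -0.36383758  0.067     ]
far hub z67 scene [ 0.56685033 -0.37843722  0.067     ]
near flange ends [array([ 0.50902031, -0.41298664,  0.067     ]), array([ 0.53475646, -0.31501782,  0.067     ])]
far flange ends [array([ 0.54980445, -0.42288962,  0.067     ]), array([ 0.57519461, -0.32516409,  0.067     ])]
small near [array([ 0.54057425, -0.2871341 ,  0.048     ]), array([ 0.56528814, -0.21001832,  0.048     ])] scene hub [ 0.59190983 -0.26109812  0.048     ]
rack corners w [array([ 0.47798884, -0.4174776 ,  0.034     ]), array([ 0.53820888, -0.17916215,  0.034     ]), array([ 0.6331278 , -0.20230515,  0.034     ]), array([ 0.57256986, -0.4421965 ,  0.034     ])]
```

```bash
python3 plan.py .542 -.369 .2 -14
```

```text
t 2.2 pos [ 0.5401 -0.3642  0.2468] yaw 76.0 tilt [-1.8e-03  4.0e-04 -1.0e+00] w 0.0852 F [-0.4  1.  -0.4]
dist 0.0471 shift [-0.0085  0.0061  0.0936] turn 0.25 rows 11.0
```

>>> move_arm(
  rows=[
    [-1, [-0.0085, 0.006, 0.03], 0.25],
    [-1, [-0.0085, 0.006, 0.06], 0.25],
    [-1, [-0.0085, 0.006, 0.09], 0.25],
    [-1, [-0.0085, 0.006, 0.09], 0.25],
    [-1, [-0.0085, 0.006, 0.09], 0.25],
  ],
)

```text
time_s: 2.7
tool_pos: [0.5413, -0.3669, 0.2012]
orientation: [-3.011, -0.889, 0.004]
wrist_force: [-0.8, 1.3, 1.2]
gripper_width: 0.0855
```

```bash
python3 plan.py .542 -.369 .2 -14
```

```text
t 2.7 pos [ 0.5413 -0.3669  0.2012] yaw 32.9 tilt [-0.0029  0.0012 -1.    ] w 0.0855 F [-0.8  1.3  1.2]
dist 0.0025 shift [-0.0011  0.0043  0.0023] turn 0.1303 rows 6.0
```

>>> move_arm(
  rows=[
    [-1, [-0.001, 0.004, 0], 0.13],
    [-1, [-0.001, 0.004, 0], 0.13],
    [-1, [-0.001, 0.004, 0], 0.13],
    [-1, [-0.001, 0.004, 0], 0.13],
    [-1, [-0.001, 0.004, 0], 0.13],
  ],
)

```text
time_s: 3.2
tool_pos: [0.5417, -0.367, 0.2014]
orientation: [-3.128, 0.276, 0.005]
wrist_force: [0.0, -0.3, -0.6]
gripper_width: 0.0853
```

>>> move_arm(
  rows=[
    [-1, [0, 0, 0], 0.011],
    [-1, [0, 0, 0], 0.011],
  ],
)

```text
time_s: 3.4
tool_pos: [0.5414, -0.3652, 0.2018]
orientation: [-3.117, 0.381, 0.006]
wrist_force: [-0.2, 0.0, -0.4]
gripper_width: 0.0859
```

```bash
python3 plan.py .542 -.369 .093 -14;  python3 look.py wrist w2
```

```text
t 3.4 pos [ 0.5414 -0.3652  0.2018] yaw -13.95 tilt [-0.0036  0.0023 -1.    ] w 0.0859 F [-0.2  0.  -0.4]
dist 0.1088 shift [0.0039 0.0073 0.2175] turn 0.0001 rows 3.0
```

View pics/w2_b.png

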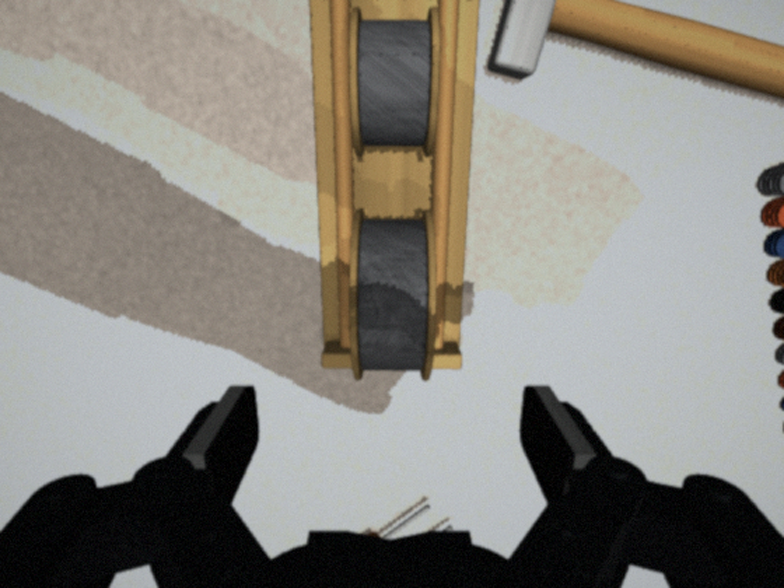

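```bash
python3 - <<'E'
from h import *
import pickle
st=pickle.load(open('pics/w2.pkl','rb')); w=cam('wrist',st)
for u in (357,429):
    o,d1=ray(w,(u/1.4,211/1.4)); o,d2=ray(w,(u/1.4,378/1.4))
    d=d1/np.linalg.norm(d1)+d2/np.linalg.norm(d2); P=o+d*(.067-o[2])/d[2]
    half=np.arccos(d1@d2/np.linalg.norm(d1)/np.linalg.norm(d2))/2
    print(P, 'R', np.linalg.norm(P-o)*np.sin(half))
E
```

```text
[ 0.521508   -0.36186893  0.067     ] R 0.04901766650192939
[ 0.56318837 -0.37227844  0.067     ] R 0.04900528895291966
```

```bash
python3 plan.py .5423 -.3678 .093 -14
```

```text
t 3.45 pos [ 0.5415 -0.3656  0.2018] yaw -13.86 tilt [-0.0034  0.002  -1.    ] w 0.0854 F [ 0.1 -0.7 -0.7]
dist 0.1088 shift [0.0035 0.0041 0.2175] turn 0.0004 rows 3.0
```

>>> move_arm(
  rows=[
    [-1, [0.0035, 0.004, 0.08], 0],
    [-1, [0.0035, 0.004, 0.15], 0],
    [-1, [0.0035, 0.004, 0.2175], 0],
    [-1, [0.0035, 0.004, 0.2175], 0],
    [-1, [0.0035, 0.004, 0.2175], 0],
  ],
)

```text
time_s: 3.95
tool_pos: [0.542, -0.367, 0.0932]
orientation: [-3.116, 0.376, 0.008]
wrist_force: [0.2, -0.9, 0.1]
gripper_width: 0.0853
```

```bash
python3 plan.py .5423 -.3678 .093 -14
```

```text
t 3.95 pos [ 0.542  -0.367   0.0932] yaw -13.78 tilt [-0.0046  0.0031 -1.    ] w 0.0853 F [ 0.2 -0.9  0.1]
dist 0.0008 shift [0.0009 0.0014 0.0003] turn 0.0006 rows 1.0
```

>>> move_arm(
  rows=[
    [0.2, [0, 0, 0], 0],
    [1, [0, 0, 0], 0],
    [1, [0, 0, 0], 0],
    [1, [0, 0, 0], 0],
    [1, [0, 0, 0], 0],
  ],
)

```text
time_s: 4.45
tool_pos: [0.5428, -0.3678, 0.0953]
orientation: [-3.118, 0.377, 0.003]
wrist_force: [-0.9, -0.2, 6.2]
gripper_width: 0.0433
```

>>> move_arm(
  rows=[
    [1, [0, 0, -0.02], 0],
    [1, [0, 0, -0.06], 0],
    [1, [0, 0, -0.1], 0],
    [1, [0, 0, -0.14], 0],
    [1, [0, 0, -0.14], 0],
  ],
)

```text
time_s: 4.95
tool_pos: [0.5443, -0.369, 0.1688]
orientation: [3.117, -0.376, 0.004]
wrist_force: [0.5, 0.1, -2.7]
gripper_width: 0.0428
```

```bash
python3 plan.py .5885 -.0475 .2 94.1; python3 look.py wrist w3; python3 look.py scene s3
```

```text
t 4.95 pos [ 0.5443 -0.369   0.1688] yaw -13.77 tilt [ 0.0021 -0.0027 -1.    ] w 0.0428 F [ 0.5  0.1 -2.7]
dist 0.326 shift [-0.067  -0.6454 -0.0639] turn -0.2996 rows 13.0
```

View pics/w3_b.png

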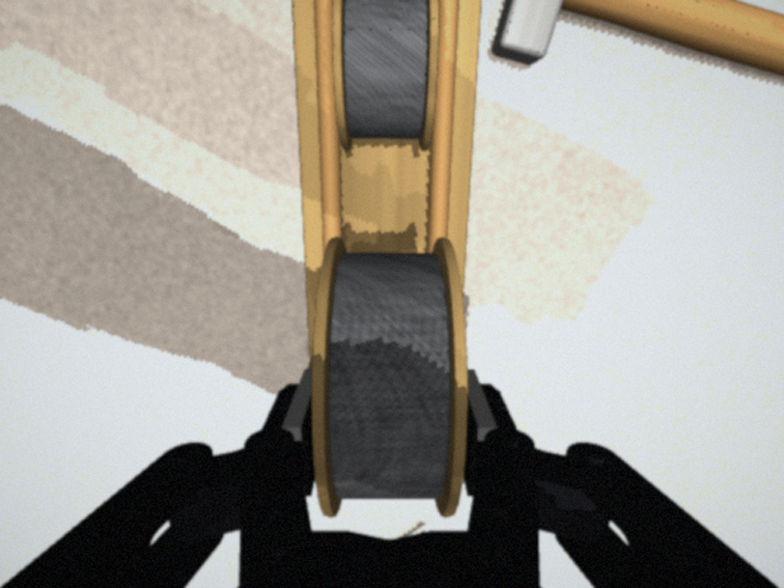

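View pics/s3_b.png

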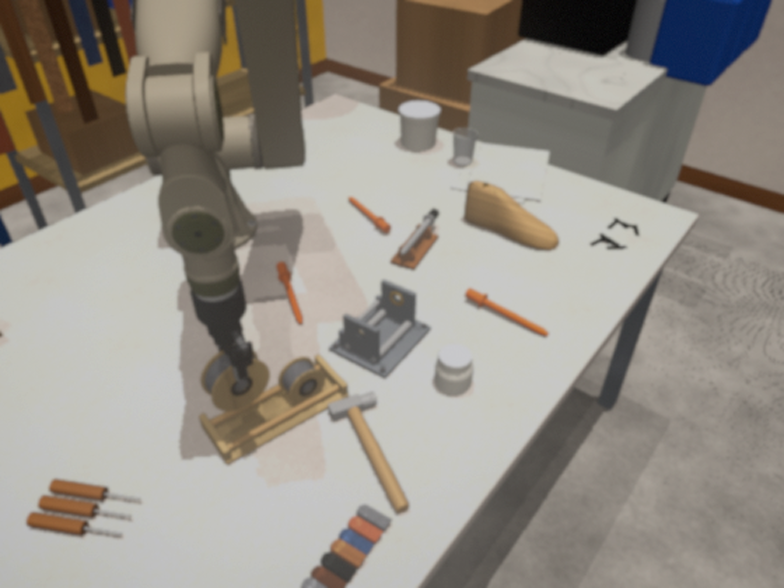

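```bash
python3 - <<'E'
from h import *
import pickle
i=r.camera_info('wrist'); f=210/np.tan(np.radians(i['vfov'])/2); c=(f,i['cx'],i['cy'],i['T_tool_cam'])
for u,a,b in ((325,239,517),(456,238,518)):
    o,d1=ray(c,(u/1.4,a/1.4)); o,d2=ray(c,(u/1.4,b/1.4))
    d1/=np.linalg.norm(d1);d2/=np.linalg.norm(d2);d=d1+d2; d/=np.linalg.norm(d)
    half=np.arccos(d1@d2)/2
    print('tool frame',o+d*.052/np.sin(half),'x at d')
E
```

```text
tool frame [-0.02605182  0.00310617  0.03775196] x at d
tool frame [0.02557414 0.00261945 0.03655662] x at d
```

>>> move_arm(
  rows=[
    [1, [0, 0, -0.09], -0.02],
    [1, [-0.01, -0.1, -0.09], -0.04],
    [1, [-0.02, -0.19, -0.09], -0.065],
    [1, [-0.03, -0.28, -0.09], -0.09],
    [1, [-0.04, -0.37, -0.09], -0.115],
  ],
)

```text
time_s: 5.55
tool_pos: [0.5668, -0.1816, 0.2086]
orientation: [-3.054, -0.726, 0.006]
wrist_force: [0.8, -0.4, -3.7]
gripper_width: 0.0431
```

```bash
python3 plan.py .5865 -.0475 .21 94.1
```

```text
t 5.55 pos [ 0.5668 -0.1816  0.2086] yaw 26.73 tilt [-0.0043  0.002  -1.    ] w 0.0431 F [ 0.8 -0.4 -3.7]
dist 0.1355 shift [ 0.1558 -0.2218 -0.0025] turn -0.1871 rows 8.0
```

>>> move_arm(
  rows=[
    [1, [0.05, -0.07, 0], -0.187],
    [1, [0.1, -0.14, 0], -0.187],
    [1, [0.156, -0.22, 0], -0.187],
    [1, [0.156, -0.22, 0], -0.187],
    [1, [0.156, -0.22, 0], -0.187],
  ],
)

```text
time_s: 6.05
tool_pos: [0.5861, -0.0458, 0.2069]
orientation: [-2.57, -1.798, 0.006]
wrist_force: [-0.3, 0.3, -2.1]
gripper_width: 0.0433
```

```bash
python3 plan.py .5865 -.0475 .21 94.1
```

```text
t 6.05 pos [ 0.5861 -0.0458  0.2069] yaw 69.95 tilt [-0.0063  0.0024 -1.    ] w 0.0433 F [-0.3  0.3 -2.1]
dist 0.0036 shift [-0.0029  0.0019 -0.0063] turn -0.0671 rows 3.0
```

>>> move_arm(
  rows=[
    [1, [-0.003, 0.002, -0.006], -0.067],
    [1, [-0.003, 0.002, -0.006], -0.067],
    [1, [-0.003, 0.002, -0.006], -0.067],
    [1, [-0.003, 0.002, -0.006], -0.067],
  ],
)

```text
time_s: 6.45
tool_pos: [0.5856, -0.0473, 0.2081]
orientation: [-2.135, -2.293, 0.006]
wrist_force: [-0.1, 0.9, -2.8]
gripper_width: 0.0431
```

```bash
python3 plan.py .5865 -.0475 .1 94.1; python3 look.py wrist w4;python3 look.py scene s4;python3 look.py top t4
```

```text
t 6.45 pos [ 0.5856 -0.0473  0.2081] yaw 94.09 tilt [-0.0094  0.0031 -1.    ] w 0.0431 F [-0.1  0.9 -2.8]
dist 0.1081 shift [-0.0013  0.0037  0.2161] turn -0.0 rows 3.0
```

View pics/w4_b.png

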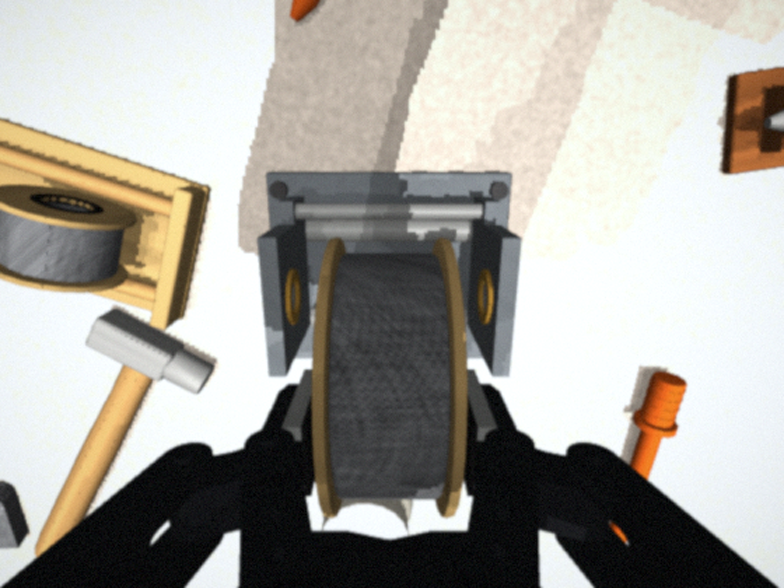

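View pics/s4_b.png

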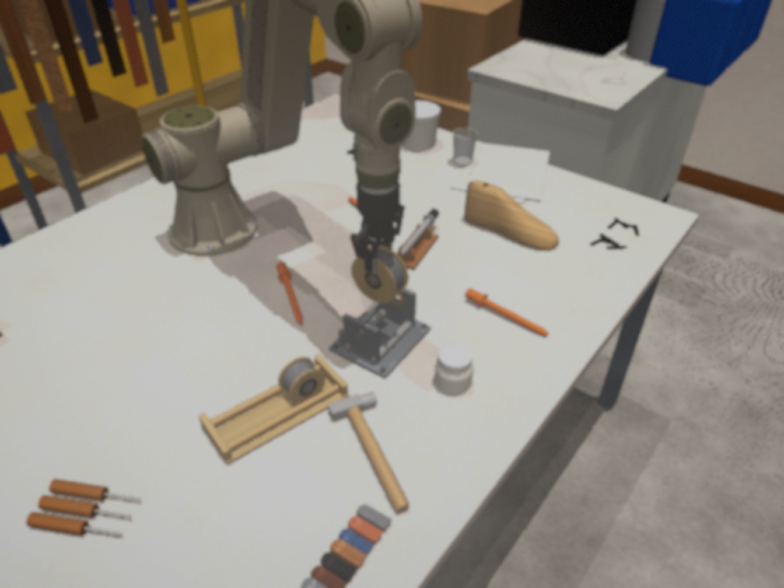

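```bash
python3 - <<'E'
from h import *
import pickle
w4=cv2.imread('pics/w4.png'); crop(cv2.convertScaleAbs(w4,alpha=1.4),180,110,380,275,4,'w4_c.png')
st=pickle.load(open('pics/w4.pkl','rb')); w=cam('wrist',st)
for n,z,ps in (('base',.01,[(267,172),(511,171)]),('plates top',.098,[(261,238),(519,238),(270,375),(511,375)]),('bear inner',.072,[(293,296),(486,296)])):
    print(n,np.round([onz(w,(p[0]/1.4,p[1]/1.4),z) for p in ps],4))
E
```

```text
base [[ 0.5236 -0.1341  0.01  ]
 [ 0.5114  0.0323  0.01  ]]
plates top [[ 0.5523 -0.1155  0.098 ]
 [ 0.543   0.0183  0.098 ]
 [ 0.6311 -0.1116  0.098 ]
 [ 0.6217  0.0261  0.098 ]]
bear inner [[ 0.5912 -0.1038  0.072 ]
 [ 0.5833  0.0119  0.072 ]]
```

View pics/w4_c.png

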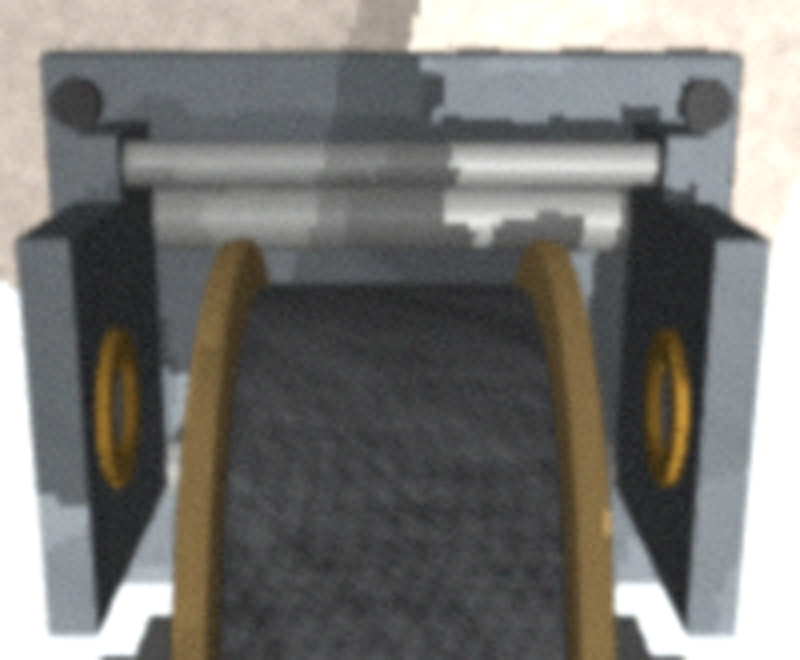

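```bash
python3 plan.py .585 -.0462 .12 94.1
```

```text
t 6.6 pos [ 0.586  -0.0475  0.2089] yaw 93.91 tilt [-0.008   0.0028 -1.    ] w 0.0433 F [ 0.1 -1.  -3.4]
dist 0.0889 shift [ 0.0021 -0.0005  0.1778] turn -0.0005 rows 2.0
```

>>> move_arm(
  rows=[
    [1, [0.002, -0.001, 0.04], -0.0005],
    [1, [0.002, -0.001, 0.08], -0.0005],
    [1, [0.002, -0.001, 0.12], -0.0005],
    [1, [0.002, -0.001, 0.16], -0.0005],
    [1, [0.002, -0.001, 0.178], -0.0005],
  ],
)

```text
time_s: 7.1
tool_pos: [0.5833, -0.046, 0.1176]
orientation: [-2.135, -2.29, 0.008]
wrist_force: [-1.6, 0.5, -3.9]
gripper_width: 0.0428
```

>>> move_arm(
  rows=[
    [1, [0, 0, 0.008], 0],
    [1, [0, 0, 0.016], 0],
    [1, [0, 0, 0.024], 0],
    [1, [0, 0, 0.024], 0],
  ],
)

```text
time_s: 7.5
tool_pos: [0.5858, -0.0464, 0.1072]
orientation: [-2.139, -2.293, 0.003]
wrist_force: [5.6, 0.6, 0.1]
gripper_width: 0.0432
```

```bash
python3 plan.py .585 -.0462 .098 94.1; python3 look.py scene s5; python3 -c "
from h import *
i=cv2.imread('pics/s5.png'); crop(cv2.convertScaleAbs(i,alpha=1.5),210,160,330,260,6,'s5_c.png')"
```

```text
t 7.5 pos [ 0.5858 -0.0464  0.1072] yaw 93.99 tilt [-0.0056  0.0027 -1.    ] w 0.0432 F [5.6 0.6 0.1]
dist 0.0093 shift [ 0.0004 -0.0015  0.0185] turn -0.0003 rows 1.0
```

View pics/s5_c.png

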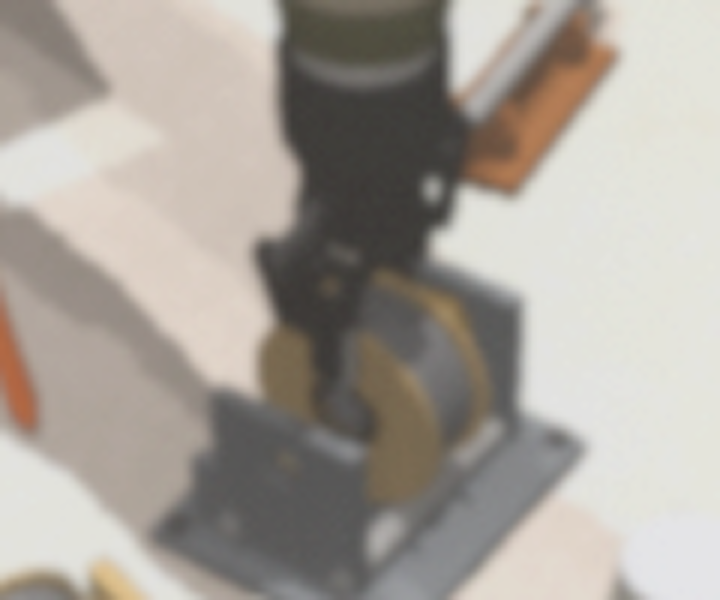

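>>> move_arm(
  rows=[
    [1, [0, 0.007, 0], 0],
    [1, [0, 0.007, 0.004], 0],
    [1, [0, 0.007, 0.008], 0],
    [1, [0, 0.007, 0.008], 0],
  ],
)

```text
time_s: 7.95
tool_pos: [0.5869, -0.0462, 0.1061]
orientation: [-2.138, -2.292, 0.008]
wrist_force: [-10.8, -1.1, 21.7]
gripper_width: 0.043
```

```bash
python3 plan.py .589 -.0462 .098 94.1
```

```text
t 7.95 pos [ 0.5869 -0.0462  0.1061] yaw 93.98 tilt [-0.0088  0.0016 -1.    ] w 0.043 F [-10.8  -1.1  21.7]
dist 0.0084 shift [-0.0003  0.0043  0.0162] turn -0.0003 rows 1.0
```

>>> move_arm(
  rows=[
    [1, [0, -0.001, 0], 0],
    [1, [0, -0.001, 0], 0],
  ],
)

```text
time_s: 8.15
tool_pos: [0.5864, -0.0463, 0.1066]
orientation: [-2.138, -2.292, 0.007]
wrist_force: [1.8, -0.4, -1.2]
gripper_width: 0.0433
```

```bash
python3 plan.py .587 -.0462 .098 94.1; python3 look.py wrist w6
```

```text
t 8.15 pos [ 0.5864 -0.0463  0.1066] yaw 93.97 tilt [-0.0082  0.0014 -1.    ] w 0.0433 F [ 1.8 -0.4 -1.2]
dist 0.0087 shift [0.0001 0.0013 0.0173] turn -0.0004 rows 1.0
```

View pics/w6_b.png

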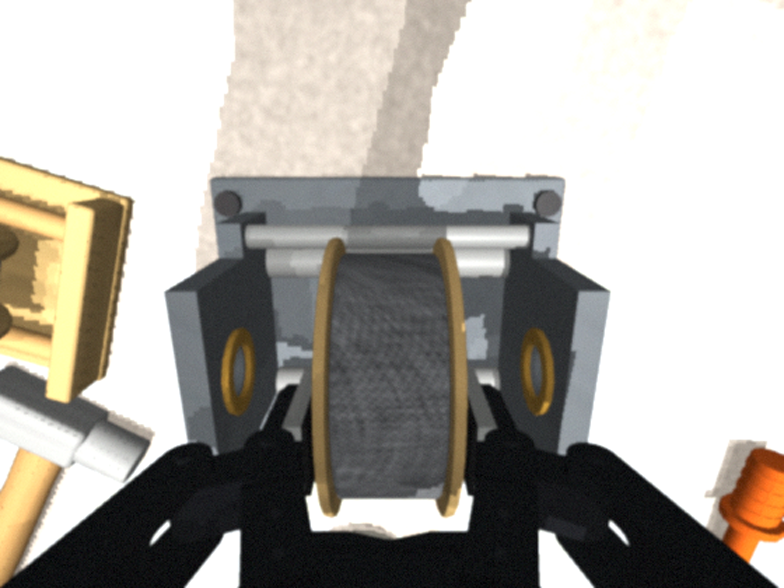

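>>> move_arm(
  rows=[
    [1, [0, 0, 0.003], 0],
    [1, [0, 0, 0.003], 0],
  ],
)

```text
time_s: 8.4
tool_pos: [0.5867, -0.0463, 0.1062]
orientation: [-2.139, -2.293, 0.007]
wrist_force: [-3.4, 0.5, 11.6]
gripper_width: 0.0434
```

```bash
python3 plan.py .587 -.0462 .098 94.1
```

```text
t 8.4 pos [ 0.5867 -0.0463  0.1062] yaw 93.98 tilt [-0.0076  0.0012 -1.    ] w 0.0434 F [-3.4  0.5 11.6]
dist 0.0082 shift [0.0001 0.0007 0.0165] turn -0.0003 rows 1.0
```

>>> move_arm(
  rows=[
    [-0.1, [0, 0, -0.001], 0],
    [-0.3, [0, 0, -0.001], 0],
    [-0.4, [0, 0, -0.001], 0],
    [-0.4, [0, 0, -0.001], 0],
  ],
)

```text
time_s: 8.8
tool_pos: [0.5865, -0.0463, 0.1062]
orientation: [-2.138, -2.292, 0.008]
wrist_force: [0.6, -0.5, 0.0]
gripper_width: 0.0596
```

```bash
python3 plan.py .587 -.0462 .2 94.1; python3 look.py wrist w7
```

```text
t 8.8 pos [ 0.5865 -0.0463  0.1062] yaw 93.98 tilt [-0.0085  0.0013 -1.    ] w 0.0596 F [ 0.6 -0.5  0. ]
dist 0.0938 shift [ 0.0004 -0.0005 -0.1876] turn -0.0003 rows 2.0
```

View pics/w7_b.png

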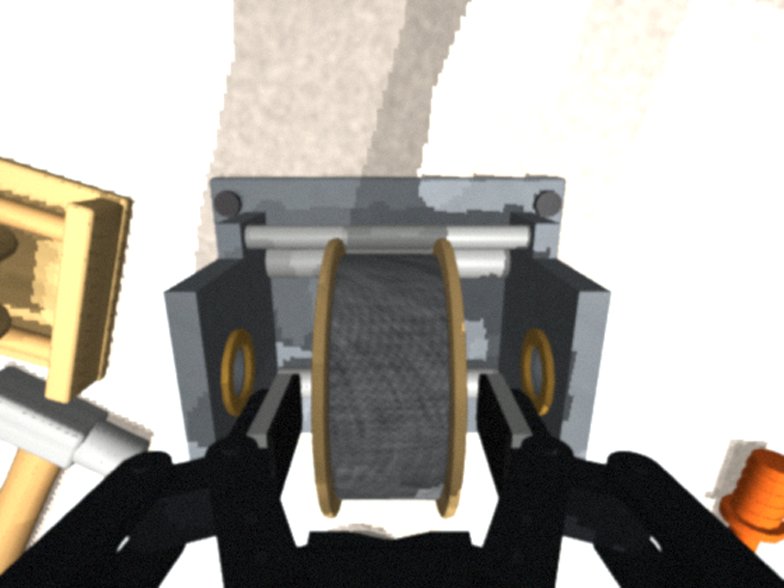

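>>> move_arm(
  rows=[
    [-0.4, [0, 0, -0.05], 0],
    [-0.4, [0, 0, -0.13], 0],
    [-0.5, [0, 0, -0.2], 0],
    [-1, [0, 0, -0.24], 0],
    [-1, [0, 0, -0.25], 0],
  ],
)

```text
time_s: 9.35
tool_pos: [0.5889, -0.0467, 0.2341]
orientation: [-2.141, -2.295, 0.004]
wrist_force: [-0.1, -0.7, 1.0]
gripper_width: 0.0852
```

```bash
python3 plan.py .434 .3545 .22 12; python3 look.py top t8; python3 look.py wrist w8
```

```text
t 9.35 pos [ 0.5889 -0.0467  0.2341] yaw 93.98 tilt [-3.6e-03  2.0e-04 -1.0e+00] w 0.0852 F [-0.1 -0.7  1. ]
dist 0.4303 shift [ 0.8221 -0.2533  0.0295] turn 0.2277 rows 10.0
```

View pics/w8_b.png

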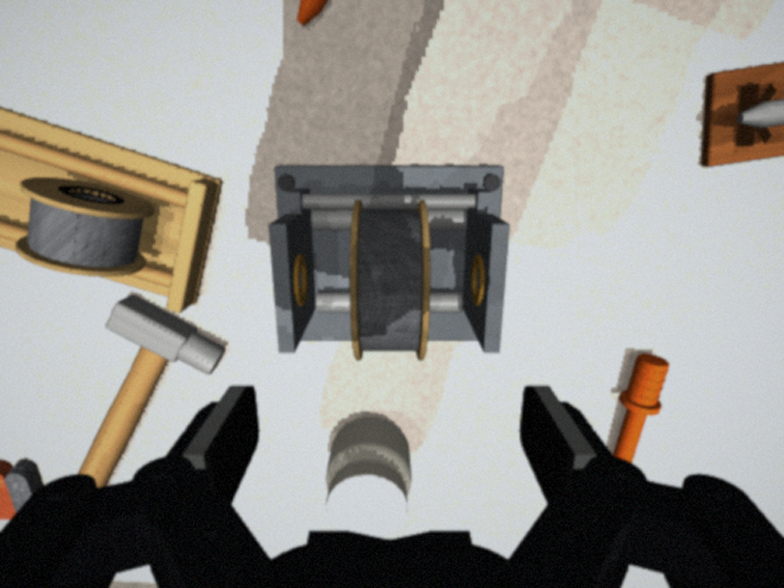

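>>> move_arm(
  rows=[
    [-1, [0.82, -0.253, 0], 0.228],
    [-1, [0.82, -0.253, 0], 0.228],
    [-1, [0.82, -0.253, 0], 0.228],
    [-1, [0.82, -0.253, 0], 0.228],
    [-1, [0.82, -0.253, 0], 0.228],
  ],
)

```text
time_s: 9.95
tool_pos: [0.5014, 0.1746, 0.23]
orientation: [-2.804, -1.404, 0.015]
wrist_force: [-0.1, 1.1, -1.2]
gripper_width: 0.0853
```

```bash
python3 plan.py .434 .3545 .22 12; python3 - <<'E'
from h import *
import pickle
st=pickle.load(open('pics/w8.pkl','rb')); w=cam('wrist',st)
for n,z,ps in (('base',.01,[(275,166),(503,166),(499,343)]),('plates top',.098,[(271,222),(508,222),(278,352),(498,352)]),('bear inner',.072,[(301,279),(478,279)])):
    print(n,np.round([onz(w,(p[0]/1.4,p[1]/1.4),z) for p in ps],4))
E
```

```text
t 9.95 pos [0.5014 0.1746 0.23  ] yaw 53.21 tilt [-1.130e-02  8.000e-04 -9.999e-01] w 0.0853 F [-0.1  1.1 -1.2]
dist 0.1924 shift [ 0.2076 -0.3232  0.0218] turn 0.1145 rows 5.0
base [[ 0.5238 -0.1344  0.01  ]
 [ 0.5126  0.0324  0.01  ]
 [ 0.6525  0.0494  0.01  ]]
plates top [[ 0.5508 -0.1163  0.098 ]
 [ 0.5417  0.0182  0.098 ]
 [ 0.6314 -0.1129  0.098 ]
 [ 0.6223  0.0239  0.098 ]]
bear inner [[ 0.5907 -0.1036  0.072 ]
 [ 0.583   0.0112  0.072 ]]
```

>>> move_arm(
  rows=[
    [-1, [0.2076, -0.323, 0.02], 0.1145],
    [-1, [0.2076, -0.323, 0.02], 0.1145],
    [-1, [0.2076, -0.323, 0.02], 0.1145],
    [-1, [0.2076, -0.323, 0.02], 0.1145],
    [-1, [0.2076, -0.323, 0.02], 0.1145],
  ],
)

```text
time_s: 10.45
tool_pos: [0.431, 0.3573, 0.2181]
orientation: [-3.118, -0.375, 0.024]
wrist_force: [0.3, -1.0, 0.1]
gripper_width: 0.0856
```

>>> move_arm(
  rows=[
    [-1, [0, 0, 0], 0],
    [-1, [0, 0, 0], 0],
  ],
)

```text
time_s: 10.65
tool_pos: [0.4299, 0.3568, 0.216]
orientation: [3.118, 0.382, -0.029]
wrist_force: [-0.3, -0.0, -0.7]
gripper_width: 0.0854
```

```bash
python3 plan.py .434 .3545 .22 12; python3 look.py wrist w9
```

```text
t 10.65 pos [0.4299 0.3568 0.216 ] yaw 13.97 tilt [-0.0184 -0.0027 -0.9998] w 0.0854 F [-0.3 -0.  -0.7]
dist 0.0062 shift [ 0.0068  0.0065 -0.0082] turn 0.0055 rows 1.0
```

View pics/w9_b.png

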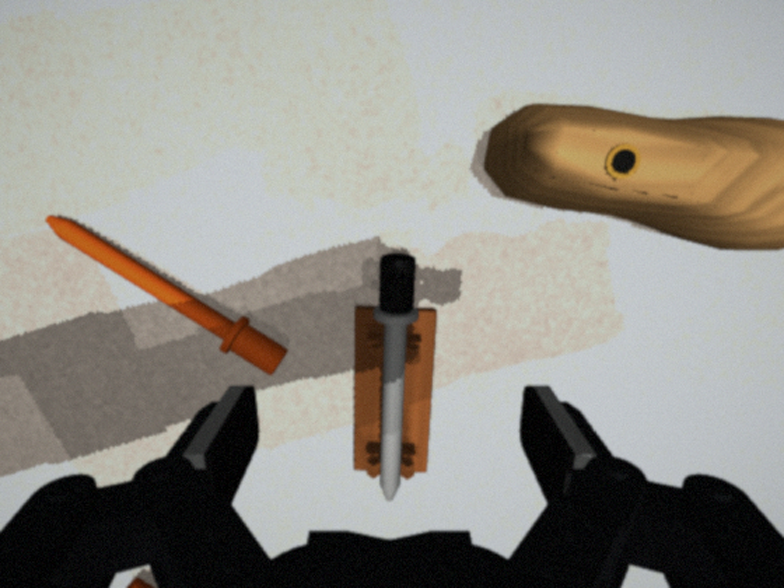

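```bash
python3 - <<'E'
from h import *
import pickle
im=cv2.imread('pics/w9.png'); crop(cv2.convertScaleAbs(im,alpha=2.2),245,170,325,365,4,'w9_c.png')
st=pickle.load(open('pics/w9.pkl','rb')); w=cam('wrist',st)
g=im.max(2)
for row in (190,200,210,215): 
    xs=np.where(g[row,262:310]<50)[0]+262; print(row,xs.min(),xs.max())
P={n:onz(w,(p[0]/1.4,p[1]/1.4),.04) for n,p in dict(hm=(397.5,290),sh=(391,450),nose=(389,498),hend=(398,256),col=(396,317)).items()}
print({k:np.round(v,4) for k,v in P.items()})
d=P['hm']-P['nose']; print(np.degrees(np.arctan2(d[1],d[0])), np.linalg.norm(P['nose']-P['col']))
E
```

```text
190 271 296
200 271 295
210 271 295
215 271 295
{'hm': array([0.4348, 0.3469, 0.04  ]), 'sh': array([0.4618, 0.2197, 0.04  ]), 'nose': array([0.4712, 0.175 , 0.04  ]), 'hend': array([0.4293, 0.3701, 0.04  ]), 'col': array([0.4386, 0.3274, 0.04  ])}
101.9672988661954 0.15589952134829205
```

View pics/w9_c.png

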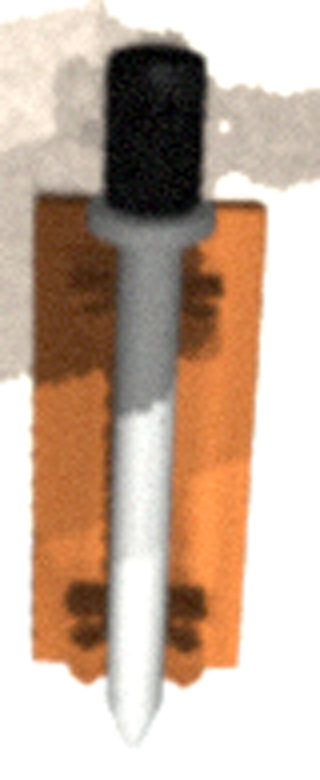

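```bash
python3 plan.py .4334 .3522 .12 12
```

```text
t 10.7 pos [0.4305 0.3563 0.2166] yaw 13.88 tilt [-0.0174 -0.0023 -0.9998] w 0.0854 F [ 0.5 -0.5 -0.4]
dist 0.0967 shift [0.0069 0.0098 0.1931] turn 0.0052 rows 2.0
```

>>> move_arm(
  rows=[
    [-1, [0.007, 0.01, 0.09], 0.005],
    [-1, [0.007, 0.01, 0.18], 0.005],
    [-1, [0.007, 0.01, 0.193], 0.005],
    [-1, [0.007, 0.01, 0.193], 0.005],
  ],
)

```text
time_s: 11.1
tool_pos: [0.4329, 0.3504, 0.119]
orientation: [3.122, 0.329, -0.033]
wrist_force: [0.1, -1.0, 1.6]
gripper_width: 0.0854
```

```bash
python3 plan.py .4334 .3522 .038 12;python3 look.py wrist w10
```

```text
t 11.1 pos [0.4329 0.3504 0.119 ] yaw 12.05 tilt [-0.0207 -0.0042 -0.9998] w 0.0854 F [ 0.1 -1.   1.6]
dist 0.081 shift [ 0.0052 -0.0032  0.162 ] turn 0.0001 rows 2.0
```

View pics/w10_b.png

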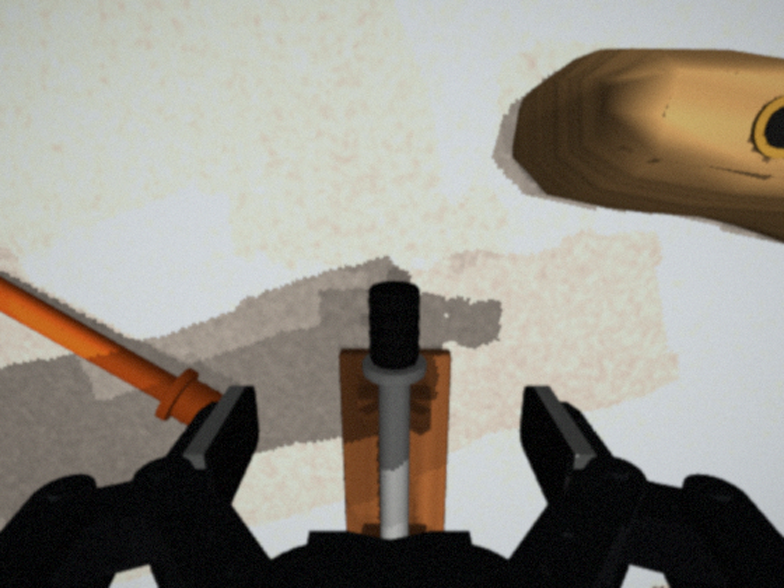

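```bash
python3 - <<'E'
from h import *
import pickle
st=pickle.load(open('pics/w9.pkl','rb')); w=cam('wrist',st)
for p in [(288,350),(275,373),(232,350)]: print(onz(w,(p[0]/1.4,p[1]/1.4),.012))
E
```

```text
[0.36520993 0.26956451 0.012     ]
[0.35853286 0.24705044 0.012     ]
[0.32207456 0.25857771 0.012     ]
```

>>> move_arm(
  rows=[
    [-0.3, [0.005, -0.003, 0.08], 0],
    [-0.3, [0.005, -0.003, 0.14], 0],
    [-0.3, [0.005, -0.003, 0.162], 0],
    [-0.3, [0.005, -0.003, 0.162], 0],
  ],
)

```text
time_s: 11.55
tool_pos: [0.4352, 0.3532, 0.0403]
orientation: [3.124, 0.33, -0.028]
wrist_force: [0.6, -0.6, 0.5]
gripper_width: 0.0556
```

```bash
python3 plan.py .4334 .3522 .038 12;python3 look.py wrist w11
```

```text
t 11.55 pos [0.4352 0.3532 0.0403] yaw 12.06 tilt [-0.0177 -0.0024 -0.9998] w 0.0556 F [ 0.6 -0.6  0.5]
dist 0.0031 shift [-0.0038  0.0012  0.0046] turn 0.0002 rows 1.0
```

View pics/w11_b.png

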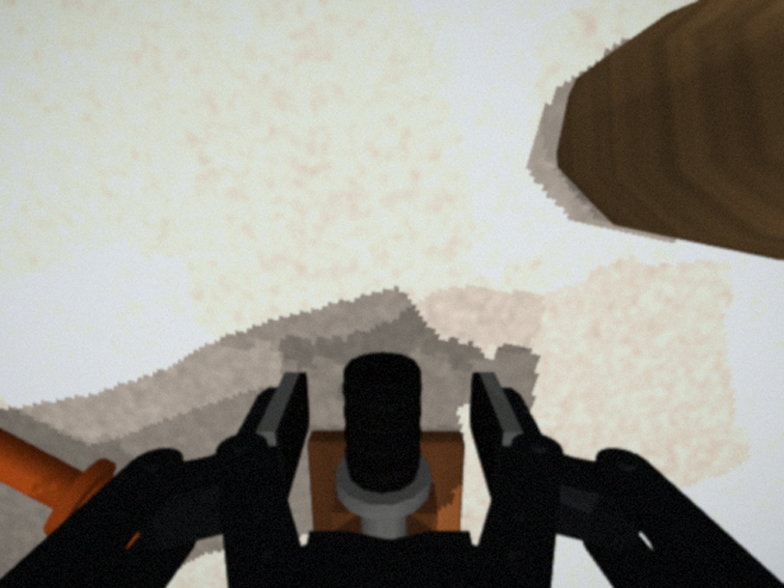

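>>> move_arm(
  rows=[
    [-0.3, [-0.004, 0.001, 0.003], 0],
    [0.3, [-0.004, 0.001, 0.003], 0],
    [1, [-0.004, 0.001, 0.003], 0],
    [1, [-0.004, 0.001, 0.003], 0],
    [1, [-0.004, 0.001, 0.003], 0],
  ],
)

```text
time_s: 12.1
tool_pos: [0.4338, 0.3531, 0.0405]
orientation: [-3.123, -0.33, 0.025]
wrist_force: [-2.4, 1.1, 3.1]
gripper_width: 0.0219
```

>>> move_arm(
  rows=[
    [1, [0, 0, 0], 0],
    [1, [0, 0, 0], 0],
  ],
)

```text
time_s: 12.3
tool_pos: [0.4338, 0.3531, 0.0407]
orientation: [-3.123, -0.33, 0.025]
wrist_force: [-2.0, 0.6, 3.1]
gripper_width: 0.0223
```

```bash
python3 plan.py .4334 .3522 .038 12;python3 look.py wrist w12
```

```text
t 12.3 pos [0.4338 0.3531 0.0407] yaw 12.07 tilt [-1.580e-02 -8.000e-04 -9.999e-01] w 0.0223 F [-2.   0.6  3.1]
dist 0.0029 shift [-0.0012  0.0016  0.0054] turn 0.0002 rows 1.0
```

View pics/w12_b.png

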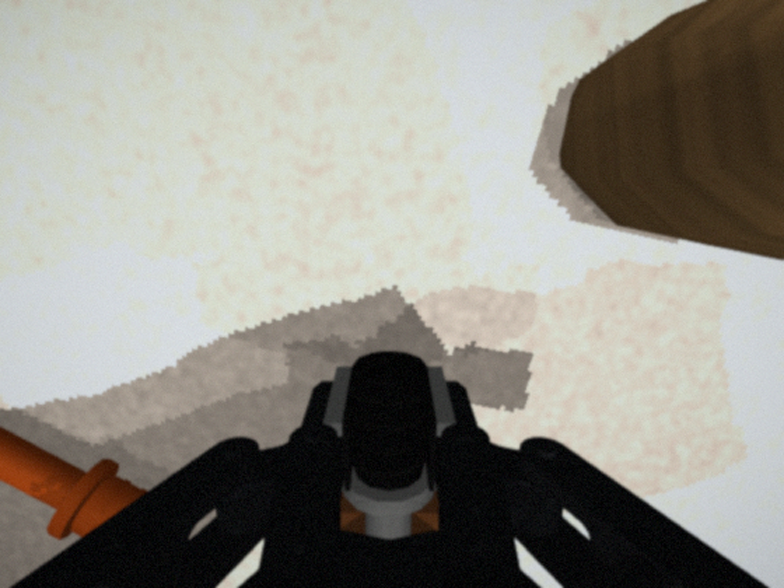

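>>> move_arm(
  rows=[
    [1, [0, 0, -0.01], 0],
    [1, [0, 0, -0.03], 0],
    [1, [0, 0, -0.06], 0],
    [1, [0, 0, -0.1], 0],
    [1, [0, 0, -0.1], 0],
  ],
)

```text
time_s: 12.85
tool_pos: [0.4365, 0.3541, 0.0933]
orientation: [-3.121, -0.33, 0.018]
wrist_force: [1.1, 0.5, -2.8]
gripper_width: 0.0219
```

```bash
python3 plan.py .4334 .3522 .09 12;python3 look.py scene s13;python3 look.py top t13; python3 look.py wrist w13; python3 -c "
from h import *
i=cv2.imread('pics/s13.png'); crop(cv2.convertScaleAbs(i,alpha=1.5),255,110,345,200,8,'s13_c.png')
i=cv2.imread('pics/t13.png'); crop(cv2.convertScaleAbs(i,alpha=1.5),130,200,260,280,6,'t13_c.png')"
```

```text
t 12.85 pos [0.4365 0.3541 0.0933] yaw 12.07 tilt [-0.0116  0.0017 -0.9999] w 0.0219 F [ 1.1  0.5 -2.8]
dist 0.005 shift [-0.0068  0.0025  0.0067] turn 0.0002 rows 1.0
```

View pics/s13_c.png

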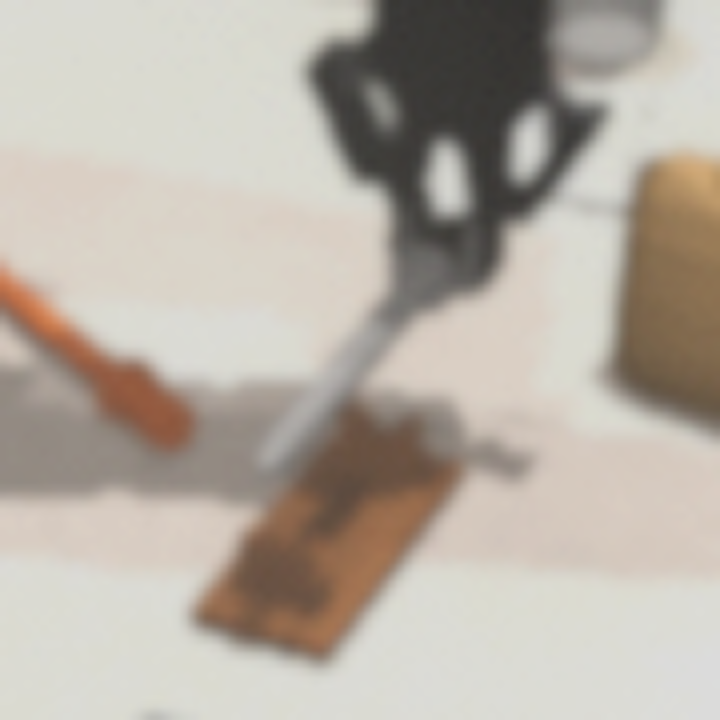

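View pics/t13_c.png

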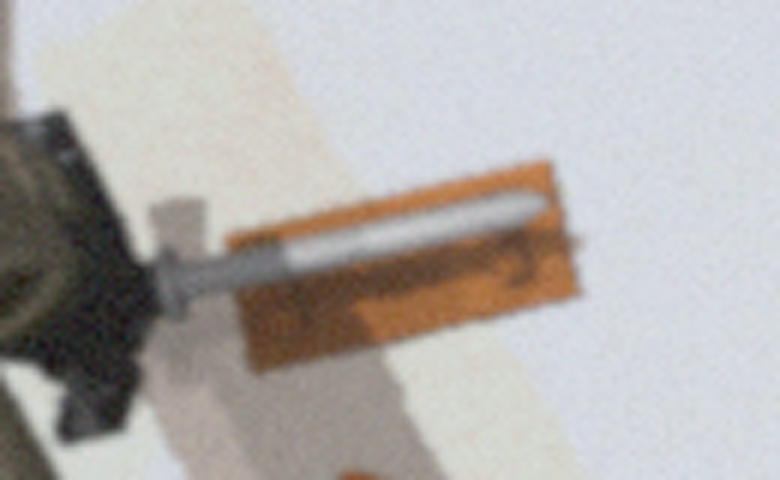

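```bash
python3 - <<'E'
from h import *
s=cam('scene');c=cam('top')
S=lambda p:(255+(p[0]-3.5)/8,110+(p[1]-3.5)/8)
T=lambda p:(130+(p[0]-2.5)/6,200+(p[1]-2.5)/6)
for a,b in (((262,472),(552,203)),((395,300),(185,280))):
    print(tri(s,S(a),c,T(b)))
p=[.4741,.177,.093]
for z in (.08,.093): q=[.4741,.177,z];print((proj(s,q)-[255,110])*8+3.5,(proj(c,q)-[130,200])*6+2.5)
E
```

```text
(array([0.47285202, 0.1734743 , 0.08956367]), np.float64(0.0012538721373475793))
(array([0.43918509, 0.32212851, 0.08571781]), np.float64(0.012546200329666718))
[267.9868571  489.20890185] [545.06143394 202.07261248]
[268.45303547 462.30621481] [541.6049778  198.08906407]
```

```bash
python3 plan.py .5667 .244 .0735 4.07
```

```text
t 13.0 pos [0.4344 0.3529 0.0901] yaw 12.07 tilt [-0.0164 -0.001  -0.9999] w 0.022 F [ 0.3  0.  -2.9]
dist 0.1722 shift [0.2138 0.2685 0.029 ] turn 0.0222 rows 4.0
```

>>> move_arm(
  rows=[
    [1, [0.04, 0.05, 0], 0],
    [1, [0.09, 0.11, 0], 0.005],
    [1, [0.14, 0.18, 0.01], 0.01],
    [1, [0.19, 0.24, 0.02], 0.017],
    [1, [0.214, 0.2685, 0.029], 0.022],
  ],
)

```text
time_s: 13.5
tool_pos: [0.5688, 0.2415, 0.0719]
orientation: [3.138, 0.107, -0.026]
wrist_force: [-0.3, 0.5, -2.5]
gripper_width: 0.0222
```

>>> move_arm(
  rows=[
    [1, [0, 0, 0], 0],
    [1, [0, 0, 0], 0],
  ],
)

```text
time_s: 13.7
tool_pos: [0.5676, 0.241, 0.0702]
orientation: [3.138, 0.106, -0.032]
wrist_force: [-0.8, 0.0, -2.7]
gripper_width: 0.0223
```

```bash
python3 plan.py .5667 .244 .0735 4.07;python3 look.py scene s14;python3 look.py top t14; python3 -c "
from h import *
i=cv2.imread('pics/s14.png'); crop(cv2.convertScaleAbs(i,alpha=1.5),230,140,350,250,6,'s14_c.png')
i=cv2.imread('pics/t14.png'); crop(cv2.convertScaleAbs(i,alpha=1.5),180,150,345,250,4.8,'t14_c.png')"
```

```text
t 13.7 pos [0.5676 0.241  0.0702] yaw 3.85 tilt [-0.0202 -0.0023 -0.9998] w 0.0223 F [-0.8  0.  -2.7]
dist 0.0045 shift [-0.0015 -0.0061 -0.0065] turn -0.0006 rows 1.0
```

View pics/s14_c.png

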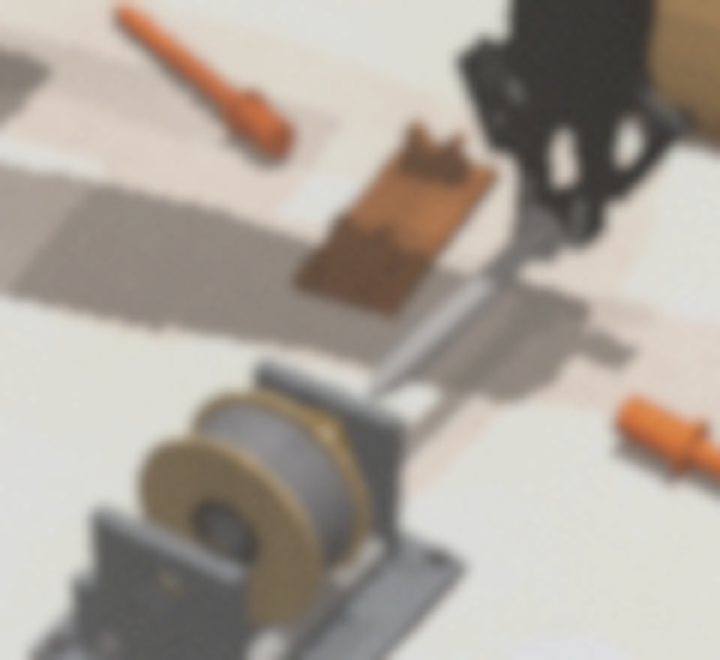

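View pics/t14_c.png

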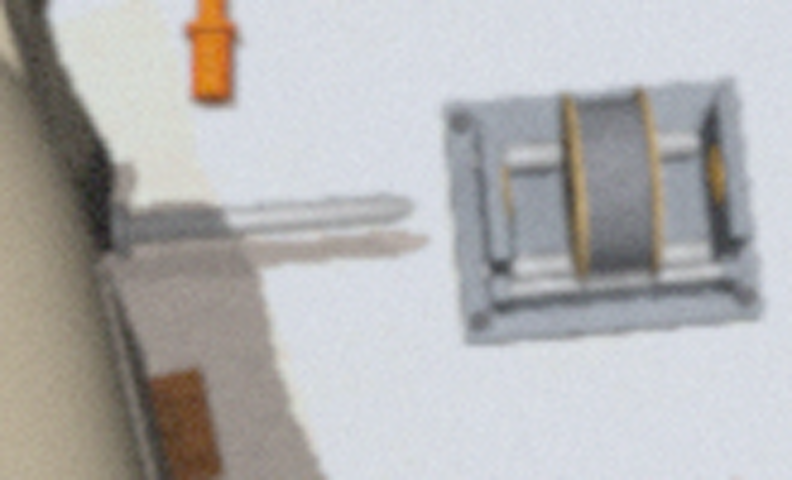

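```bash
python3 - <<'E'
from h import *
s=cam('scene');c=cam('top')
S=lambda p:(230+(p[0]-2.5)/6,140+(p[1]-2.5)/6)
T=lambda p:(180+(p[0]-1.9)/4.8,150+(p[1]-1.9)/4.8)
print('nose',tri(s,S((374,391)),c,T((413,206))))
print('shaft pts top', [np.round(onz(c,T(p),.07),4) for p in [(140,231),(300,215),(400,207.5)]])
print('plate tops top', [np.round(onz(c,T(p),.098),4) for p in [(472,140),(495,272),(715,88),(740,248),(735,80),(748,240)]])
print('right ring inner', onz(c,T((716,172)),.072))
# predicted px of plate top corners from stand estimate
a=np.radians(4); ux=np.array([np.cos(a),np.sin(a)]); uy=np.array([-ux[1],ux[0]])
for ctr in ((.587,-.0463),(.5885,-.0472)):
  for X,Y,z in ((40,69,98),(-40,69,98),(-40,59,98),(40,-69,98),(-40,-69,98),(0,-59,72),(70,85,10),(-70,85,10),(-70,-85,10)):
    w=np.array(ctr)+ux*X/1e3+uy*Y/1e3; q=[*w,z/1e3]
    print((X,Y,z),np.round((proj(c,q)-[180,150])*4.8+1.9),np.round((proj(s,q)-[230,140])*6+2.5))
E
```

```text
nose (array([0.57927006, 0.05991434, 0.06807654]), np.float64(0.001978545676310553))
shaft pts top [array([0.5688, 0.2082, 0.07  ]), array([0.5759, 0.1218, 0.07  ]), array([0.5789, 0.0676, 0.07  ])]
plate tops top [array([0.6087, 0.0283, 0.098 ]), array([0.537 , 0.0179, 0.098 ]), array([ 0.6346, -0.1023,  0.098 ]), array([ 0.5471, -0.1117,  0.098 ]), array([ 0.6388, -0.1132,  0.098 ]), array([ 0.5514, -0.1161,  0.098 ])]
right ring inner [ 0.59460597 -0.10424126  0.072     ]
(40, 69, 98) [477. 115.] [406. 414.]
(-40, 69, 98) [491. 262.] [266. 354.]
(-40, 59, 98) [510. 260.] [254. 364.]
(40, -69, 98) [734.  93.] [236. 581.]
(-40, -69, 98) [751. 239.] [ 90. 512.]
(0, -59, 72) [718. 178.] [177. 576.]
(70, 85, 10) [442. 107.] [471. 557.]
(-70, 85, 10) [465. 347.] [236. 452.]
(-70, -85, 10) [764. 319.] [ 27. 646.]
(40, 69, 98) [479. 113.] [407. 416.]
(-40, 69, 98) [493. 259.] [267. 356.]
(-40, 59, 98) [512. 258.] [255. 367.]
(40, -69, 98) [736.  90.] [237. 584.]
(-40, -69, 98) [753. 236.] [ 91. 514.]
(0, -59, 72) [719. 176.] [178. 578.]
(70, 85, 10) [444. 104.] [472. 560.]
(-70, 85, 10) [466. 344.] [237. 454.]
(-70, -85, 10) [766. 317.] [ 28. 648.]
```

```bash
python3 plan.py .5698 .2069 .0745 4.0
```

```text
t 13.8 pos [0.5673 0.2421 0.0712] yaw 3.97 tilt [-0.0189 -0.002  -0.9998] w 0.0221 F [-0.4  0.9 -3.5]
dist 0.0354 shift [ 0.0001  0.0706 -0.0065] turn -0.0001 rows 1.0
```

>>> move_arm(
  rows=[
    [1, [0, 0.03, -0.0065], 0],
    [1, [0, 0.055, -0.0065], 0],
    [1, [0, 0.07, -0.0065], 0],
    [1, [0, 0.07, -0.0065], 0],
  ],
)

```text
time_s: 14.2
tool_pos: [0.5697, 0.206, 0.0748]
orientation: [3.138, 0.106, -0.029]
wrist_force: [-0.2, -0.6, -3.5]
gripper_width: 0.0222
```

```bash
python3 plan.py .5698 .2069 .0735 4.0;python3 look.py scene s15;python3 look.py top t15; python3 plan.py .5698 .2069 .0735 4.0;  python3 -c "
from h import *
i=cv2.imread('pics/s15.png'); crop(cv2.convertScaleAbs(i,alpha=1.5),240,160,350,250,7,'s15_c.png')
i=cv2.imread('pics/t15.png'); crop(cv2.convertScaleAbs(i,alpha=1.5),180,150,345,250,4.8,'t15_c.png')"
```

```text
t 14.2 pos [0.5697 0.206  0.0748] yaw 3.89 tilt [-0.0187 -0.0021 -0.9998] w 0.0222 F [-0.2 -0.6 -3.5]
dist 0.0016 shift [ 0.0003 -0.0018  0.0027] turn -0.0003 rows 1.0
t 14.3 pos [0.5698 0.207  0.0747] yaw 3.93 tilt [-0.0186 -0.0015 -0.9998] w 0.0222 F [ 1.1 -0.7 -2.7]
dist 0.0013 shift [0.     0.0001 0.0025] turn -0.0002 rows 1.0
```

View pics/s15_c.png

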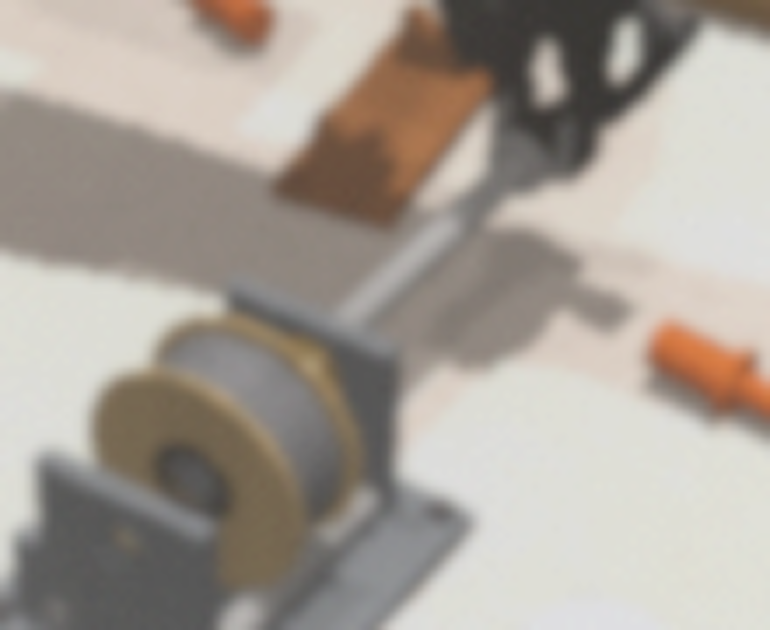

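View pics/t15_c.png

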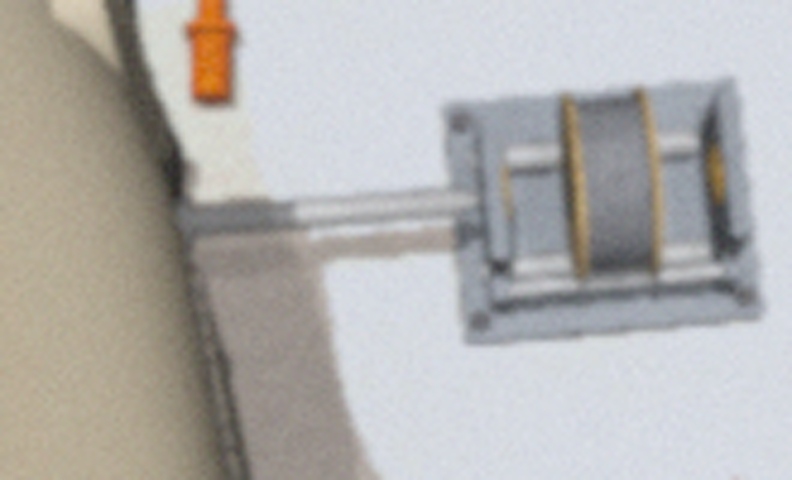

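```bash
python3 - <<'E'
from h import *
c=cam('top')
for n in ('top0','t8','t14','t15'):
    im=cv2.imread(f'pics/{n}.png').astype(int); b,g,rr=im[...,0],im[...,1],im[...,2]
    m=(rr-b>25)
    for x0,x1 in ((280,290),(322,334)):
        ys,xs=np.nonzero(m[170:205,x0:x1]); 
        if len(xs): print(n,'ring',xs.mean()+x0,(ys.mean()+170),ys.min()+170,ys.max()+170,len(xs), np.round(onz(c,(xs.mean()+x0,ys.mean()+170),.072),4))
for n,cols in (('t14',range(232,262,4)),('t15',range(244,274,4))):
    g=cv2.imread(f'pics/{n}.png').astype(float).mean(2)
    for x in cols:
        col=g[185:206,x]; print(n,x,np.round(col[::1]).astype(int))
E
```

```text
top0 ring 328.875 185.70833333333334 181 191 24 [ 0.5939 -0.1045  0.072 ]
t8 ring 326.57142857142856 194.5 184 203 14 [ 0.5706 -0.0975  0.072 ]
t14 ring 328.875 185.70833333333334 181 191 24 [ 0.5939 -0.1045  0.072 ]
t15 ring 328.9166666666667 186.08333333333334 181 191 24 [ 0.5929 -0.1045  0.072 ]
t14 232 [147 147 145 146 145 145 144 135 123 128 139 126 111 106 122 113 108 104
 103 102  96]
t14 236 [145 148 146 145 148 146 138 127 123 132 135 123 110 112 130 117 108 108
 106 109 123]
t14 240 [145 144 146 145 147 143 136 123 125 134 133 115 108 120 132 119 106 106
 108 122 142]
t14 244 [146 146 146 145 146 146 137 119 124 136 127 112 112 131 135 120 106 106
 107 123 138]
t14 248 [148 148 144 147 146 137 122 120 126 130 122 108 117 129 119 109 105 107
 114 130 143]
t14 252 [146 145 148 147 146 139 124 124 130 125 115 108 120 132 118 109 108 110
 121 139 146]
t14 256 [145 149 150 147 146 135 118 121 128 119 110 111 131 127 112 103 106 108
 119 142 145]
t14 260 [148 146 146 147 142 127 119 120 121 116 107 114 130 124 118 112 109 108
 124 142 144]
t15 244 [146 145 147 145 147 139 124 126 136 133 120 105 105 123 126 117 108 107
 105 105 104]
t15 248 [145 146 144 144 145 137 124 128 135 133 117 109 123 132 118 107 106 105
 109 120 134]
t15 252 [146 146 144 144 145 136 121 129 134 130 108 114 137 134 122 107 105 106
 119 139 145]
t15 256 [147 146 146 145 138 125 121 130 130 118 111 115 139 133 111 106 106 106
 120 140 146]
t15 260 [148 147 144 145 137 123 124 128 127 114 108 122 132 121 109 105 104 106
 121 137 145]
t15 264 [145 146 147 144 132 119 124 129 123 111 115 136 137 121 109 109 106 117
 134 143 144]
t15 268 [147 147 146 139 122 115 123 125 118 112 117 130 121 113 107 106 106 120
 138 147 145]
t15 272 [137 140 139 130 119 117 124 122 113 108 119 131 117 110 106 107 108 120
 141 146 146]
```

```bash
python3 - <<'E'
from h import *
c=cam('top')
# half-level top edges and lower (darkest) edge
for n,cols in (('t14',range(232,258,2)),('t15',range(244,268,2))):
    g=cv2.imread(f'pics/{n}.png').astype(float).mean(2); P=[]
    for x in cols:
        col=g[185:200,x]; i=np.argmax(col<134); e=i-1+(col[i-1]-134)/(col[i-1]-col[i])
        P.append((x,185+e))
    P=np.array(P); k=np.polyfit(P[:,0],P[:,1],1); 
    for x in (cols[0],cols[-1]):
        y=np.polyval(k,x); q=onz(c,(x,y),.073); print(n,x,round(y,2),'edge',np.round(q,4))
E
```

```text
t14 232 191.81 edge [0.5826 0.1477 0.073 ]
t14 256 189.97 edge [0.5862 0.0855 0.073 ]
t15 244 190.54 edge [0.5853 0.1166 0.073 ]
t15 266 188.56 edge [0.5894 0.0594 0.073 ]
```

>>> move_arm(
  rows=[
    [1, [0, 0.015, 0.001], 0],
    [1, [0, 0.03, 0.001], 0],
    [1, [0, 0.045, 0.001], 0],
    [1, [0, 0.06, 0.001], 0],
  ],
)

```text
time_s: 14.7
tool_pos: [0.5719, 0.1763, 0.0742]
orientation: [3.139, 0.107, -0.03]
wrist_force: [-0.2, 0.3, -3.2]
gripper_width: 0.0222
```

```bash
python3 plan.py .5726 .167 .0735 4.0
```

```text
t 14.7 pos [0.5719 0.1763 0.0742] yaw 3.92 tilt [-0.0188 -0.0017 -0.9998] w 0.0222 F [-0.2  0.3 -3.2]
dist 0.0093 shift [0.0003 0.0186 0.0013] turn -0.0002 rows 1.0
```

>>> move_arm(
  rows=[
    [1, [0, 0.02, 0.0005], 0],
    [1, [0, 0.04, 0.0005], 0],
    [1, [0, 0.06, 0.0005], 0],
    [1, [0, 0.07, 0.0005], 0],
  ],
)

```text
time_s: 15.1
tool_pos: [0.5743, 0.1401, 0.0739]
orientation: [3.138, 0.106, -0.03]
wrist_force: [-0.8, 0.4, -2.3]
gripper_width: 0.0219
```

```bash
python3 plan.py .5775 .096 .0735 4.0;python3 look.py scene s16; python3 -c "
from h import *
i=cv2.imread('pics/s16.png'); crop(cv2.convertScaleAbs(i,alpha=1.5),230,150,340,250,7,'s16_c.png')"
```

```text
t 15.1 pos [0.5743 0.1401 0.0739] yaw 3.86 tilt [-0.0188 -0.0019 -0.9998] w 0.0219 F [-0.8  0.4 -2.3]
dist 0.0442 shift [0.0004 0.0883 0.0009] turn -0.0004 rows 1.0
```

View pics/s16_c.png

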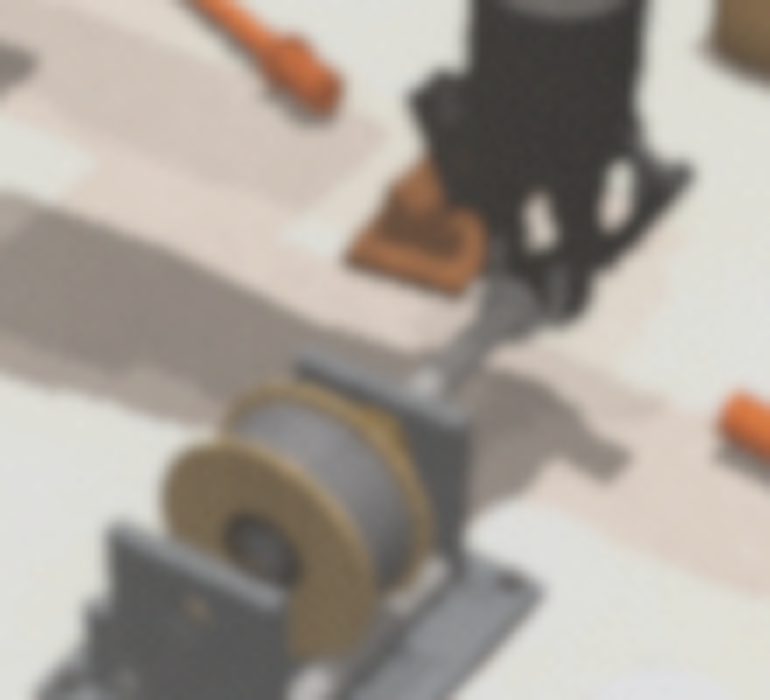

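>>> move_arm(
  rows=[
    [1, [0, 0.02, 0.0005], 0],
    [1, [0, 0.04, 0.0005], 0],
    [1, [0, 0.06, 0.0005], 0],
    [1, [0, 0.08, 0.0005], 0],
    [1, [0, 0.09, 0.0005], 0],
  ],
)

```text
time_s: 15.65
tool_pos: [0.5776, 0.0936, 0.0738]
orientation: [3.138, 0.104, -0.029]
wrist_force: [-0.3, 0.7, -3.2]
gripper_width: 0.0217
```

```bash
python3 plan.py .581 .047 .0735 4.0;python3 look.py scene s17;python3 look.py wrist w17; python3 -c "
from h import *
i=cv2.imread('pics/s17.png'); crop(cv2.convertScaleAbs(i,alpha=1.5),220,160,330,260,7,'s17_c.png')"
```

```text
t 15.65 pos [0.5776 0.0936 0.0738] yaw 3.78 tilt [-0.0187 -0.0023 -0.9998] w 0.0217 F [-0.3  0.7 -3.2]
dist 0.0468 shift [0.0007 0.0935 0.0006] turn -0.0006 rows 1.0
```

View pics/s17_c.png

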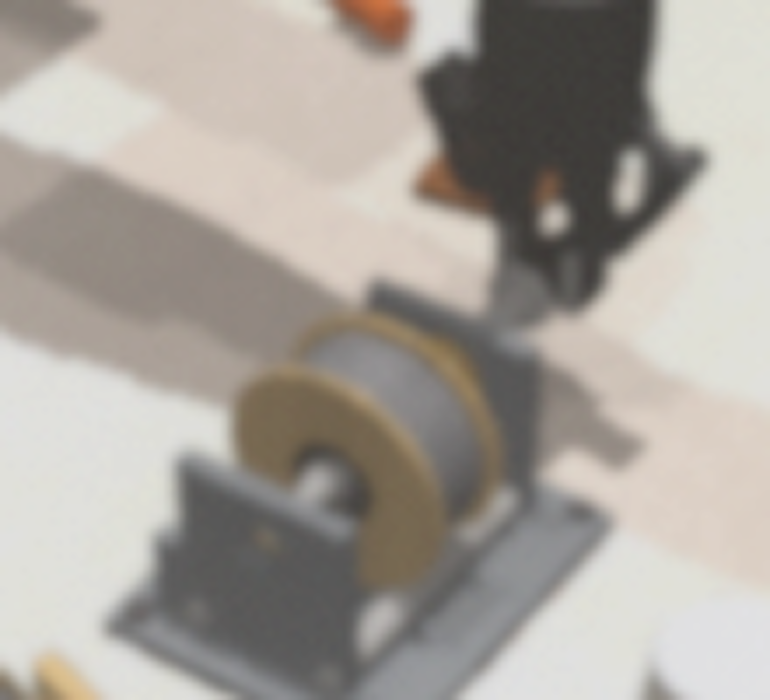

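View pics/w17_b.png

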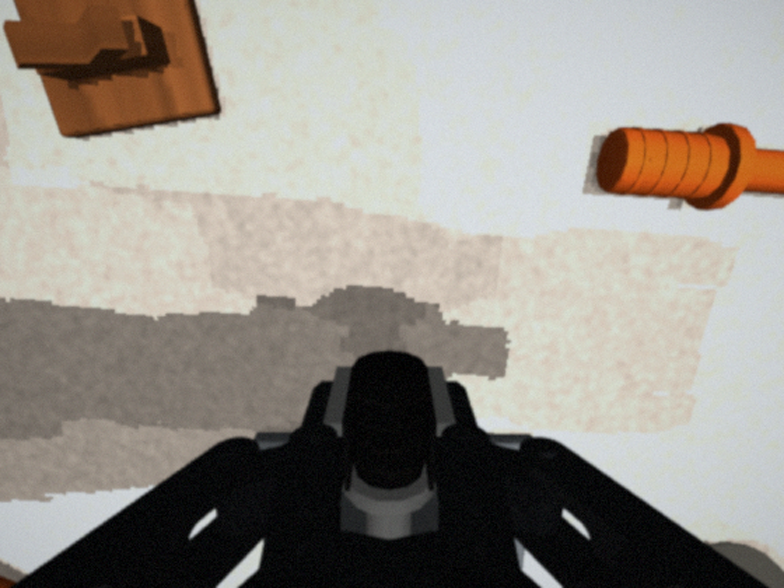

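>>> move_arm(
  rows=[
    [1, [0, 0.012, 0.001], 0],
    [1, [0, 0.024, 0.001], 0],
    [1, [0, 0.036, 0.001], 0],
    [1, [0, 0.048, 0.001], 0],
    [1, [0, 0.05, 0.001], 0],
  ],
)

```text
time_s: 16.25
tool_pos: [0.5793, 0.0682, 0.0733]
orientation: [3.138, 0.102, -0.029]
wrist_force: [-0.2, 0.2, -3.6]
gripper_width: 0.0223
```

```bash
python3 plan.py .5809 .0483 .073 4.0
```

```text
t 16.25 pos [0.5793 0.0682 0.0733] yaw 3.72 tilt [-0.0187 -0.0023 -0.9998] w 0.0223 F [-0.2  0.2 -3.6]
dist 0.02 shift [0.0007 0.0399 0.0006] turn -0.0008 rows 1.0
```

>>> move_arm(
  rows=[
    [1, [0.0005, 0.01, 0.001], -0.0005],
    [1, [0.0005, 0.02, 0.001], -0.0005],
    [1, [0.0005, 0.028, 0.001], -0.0005],
    [1, [0.0005, 0.036, 0.001], -0.0005],
    [1, [0.0005, 0.036, 0.001], -0.0005],
  ],
)

```text
time_s: 16.75
tool_pos: [0.5809, 0.0496, 0.0729]
orientation: [3.138, 0.106, -0.029]
wrist_force: [0.4, -0.9, -2.1]
gripper_width: 0.022
```

```bash
python3 plan.py .5809 .0483 .073 4.0
```

```text
t 16.75 pos [0.5809 0.0496 0.0729] yaw 3.86 tilt [-0.0184 -0.0026 -0.9998] w 0.022 F [ 0.4 -0.9 -2.1]
dist 0.0013 shift [-0.0001  0.0026 -0.0003] turn -0.0004 rows 1.0
```

Push gently until the collar touches.

>>> move_arm(
  rows=[
    [1, [0, 0.004, 0], 0],
    [1, [0, 0.006, 0], 0],
    [1, [0, 0.008, 0], 0],
    [1, [0, 0.008, 0], 0],
  ],
)

```text
time_s: 17.15
tool_pos: [0.5808, 0.0487, 0.0729]
orientation: [-3.136, -0.11, 0.029]
wrist_force: [-0.7, 9.4, -1.3]
gripper_width: 0.0217
```

```bash
python3 plan.py .5809 .0483 .073 4.0;python3 look.py scene s18;python3 look.py top t18; python3 -c "
from h import *
i=cv2.imread('pics/s18.png'); crop(cv2.convertScaleAbs(i,alpha=1.5),210,160,320,260,7,'s18_c.png')
i=cv2.imread('pics/t18.png'); crop(cv2.convertScaleAbs(i,alpha=1.5),240,150,350,230,7,'t18_c.png')"
```

```text
t 17.15 pos [0.5808 0.0487 0.0729] yaw 4.01 tilt [-0.0187  0.0033 -0.9998] w 0.0217 F [-0.7  9.4 -1.3]
dist 0.0004 shift [ 0.0002  0.0008 -0.0003] turn 0.0 rows 1.0
```

View pics/s18_c.png

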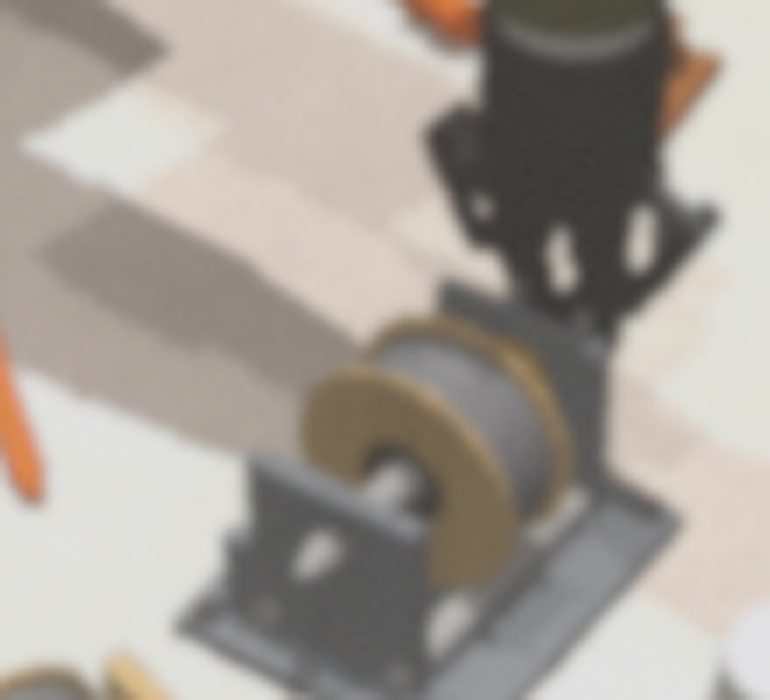

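View pics/t18_c.png

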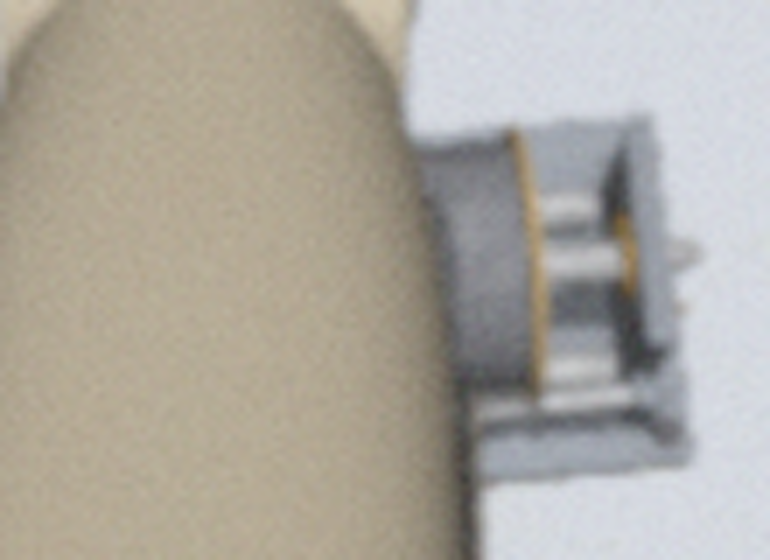

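>>> move_arm(
  rows=[
    [1, [0, 0.004, 0], 0],
    [1, [0, 0.006, 0], 0],
    [1, [0, 0.006, 0], 0],
  ],
)

```text
time_s: 17.55
tool_pos: [0.5807, 0.0487, 0.0729]
orientation: [-3.13, -0.113, 0.029]
wrist_force: [0.0, 10.4, -1.0]
gripper_width: 0.0222
```

```bash
python3 plan.py .5809 .0483 .073 4.0;python3 look.py wrist w19
```

```text
t 17.55 pos [0.5807 0.0487 0.0729] yaw 4.15 tilt [-0.0188  0.0088 -0.9998] w 0.0222 F [ 0.  10.4 -1. ]
dist 0.0004 shift [ 0.0003  0.0007 -0.0002] turn 0.0004 rows 1.0
```

View pics/w19_b.png

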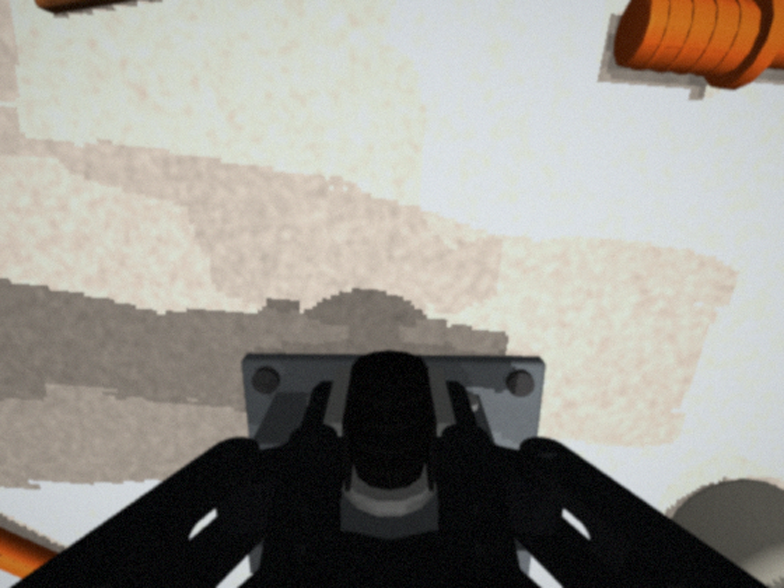

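>>> move_arm(
  rows=[
    [0.2, [0, 0, 0], 0],
    [0, [0, 0, 0], 0],
    [-0.3, [0, 0, 0], 0],
    [-0.3, [0, 0, 0], 0],
    [-0.3, [0, 0, 0], 0],
  ],
)

```text
time_s: 18.1
tool_pos: [0.5809, 0.0483, 0.0731]
orientation: [-3.13, -0.113, 0.028]
wrist_force: [0.1, -0.6, -0.3]
gripper_width: 0.0553
```

>>> move_arm(
  rows=[
    [-0.3, [0, 0, -0.03], 0],
    [-0.3, [0, 0, -0.08], 0],
    [-0.3, [0, 0, -0.16], 0],
    [-0.3, [0, 0, -0.24], 0],
    [-0.3, [0, -0.06, -0.3], 0],
  ],
)

```text
time_s: 18.6
tool_pos: [0.5826, 0.0745, 0.226]
orientation: [-3.132, -0.106, 0.024]
wrist_force: [0.9, 0.2, 0.5]
gripper_width: 0.0553
```

```bash
python3 plan.py .58 .049 .2 4.0;python3 look.py wrist w20; python3 look.py scene s20; python3 -c "
from h import *
i=cv2.imread('pics/s20.png'); crop(cv2.convertScaleAbs(i,alpha=1.5),210,160,320,260,7,'s20_c.png')"
```

```text
t 18.6 pos [0.5826 0.0745 0.226 ] yaw 3.86 tilt [-0.0156  0.0072 -0.9999] w 0.0553 F [0.9 0.2 0.5]
dist 0.0365 shift [-0.0079  0.051   0.0517] turn -0.0004 rows 1.0
```

View pics/w20_b.png

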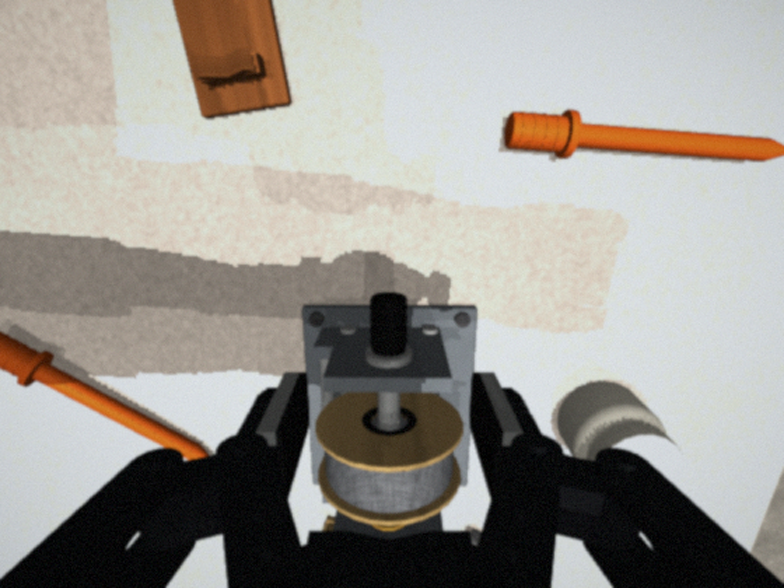

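View pics/s20_c.png

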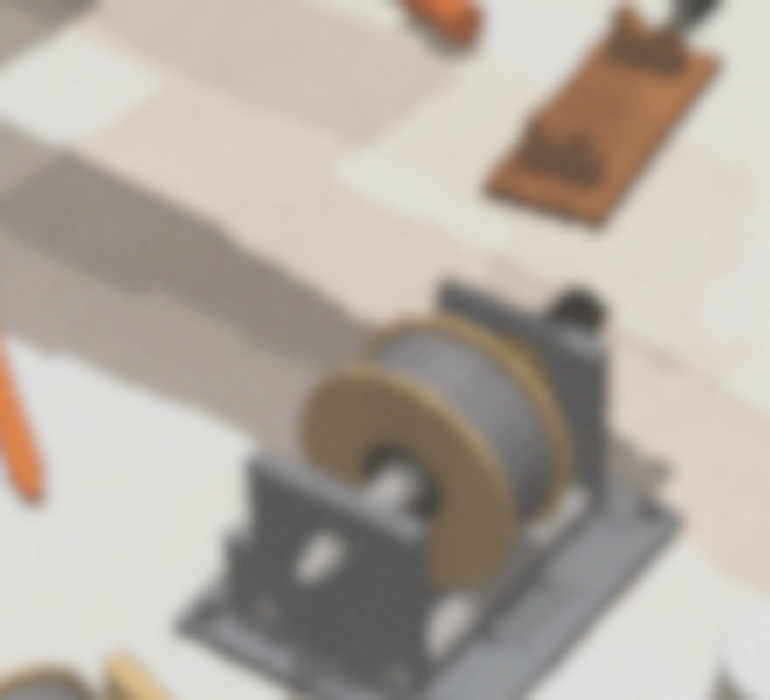

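>>> move_arm(
  rows=[
    [-0.5, [0, -0.1, -0.05], 0],
    [-1, [0, -0.2, -0.05], 0],
    [-1, [0, -0.3, -0.05], 0],
    [-1, [0, -0.3, -0.05], 0],
  ],
)

```text
time_s: 19.1
tool_pos: [0.5721, 0.2323, 0.2546]
orientation: [-3.128, -0.124, 0.015]
wrist_force: [0.3, -0.5, -0.1]
gripper_width: 0.0853
```

```bash
python3 look.py top t21;python3 look.py scene s21; python3 -c "
from h import *
i=cv2.imread('pics/w20.png'); crop(cv2.convertScaleAbs(i,alpha=1.8),205,195,350,300,5,'w20_c.png')
i=cv2.imread('pics/t21.png'); crop(cv2.convertScaleAbs(i,alpha=1.5),245,150,355,230,7,'t21_c.png')"
```

```text
(no output)
```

View pics/w20_c.png

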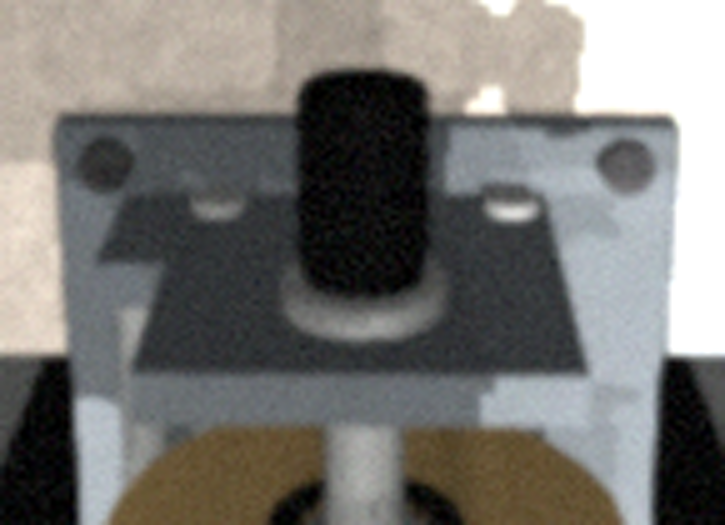

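View pics/t21_c.png

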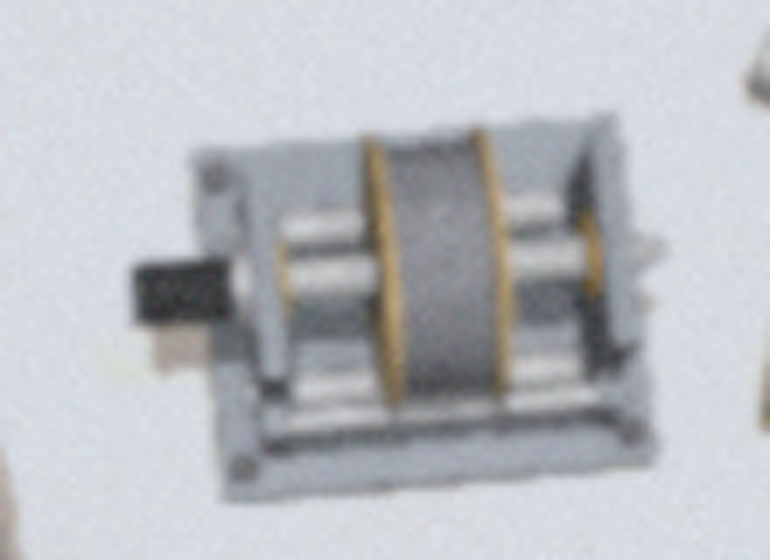

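View pics/s21_b.png

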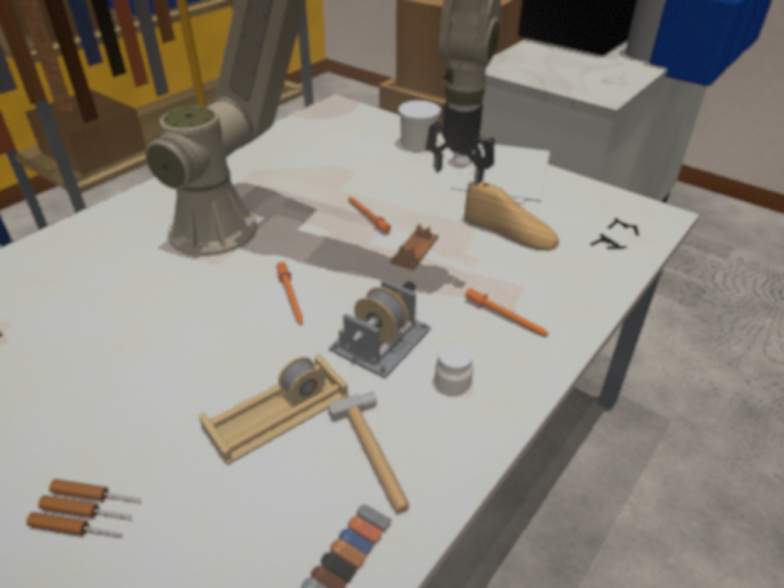

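```bash
python3 - <<'E'
from h import *
import pickle
c=cam('top'); T=lambda p:(245+(p[0]-3)/7,150+(p[1]-3)/7)
a=np.radians(94);u=np.array([np.cos(a),np.sin(a)])
for n,p in dict(hend=(135,293),hin=(230,288),nose=(665,247)).items():
    q=onz(c,T(p),.071); print(n,np.round(q,4),'s',round((q[:2]-[.588,-.0468])@u,4))
st=pickle.load(open('pics/w20.pkl','rb')); w=cam('wrist',st); W=lambda p:(205+(p[0]-2)/5,195+(p[1]-2)/5)
for n,p,z in (('collar face bottom-top edge',(363,338),.087),('plate top outer',(363,375),.098),('collar side',(445,297),.071)):
    q=onz(w,W(p),z); print(n,np.round(q,4),'s',round((q[:2]-[.587,-.0463])@u,4))
E
```

```text
hend [0.5824 0.0652 0.071 ] s 0.1121
hin [0.5835 0.0298 0.071 ] s 0.0768
nose [ 0.5958 -0.1326  0.071 ] s -0.0862
collar face bottom-top edge [0.5829 0.0243 0.087 ] s 0.0707
plate top outer [0.5832 0.0226 0.098 ] s 0.069
collar side [0.598 0.026 0.071] s 0.0714
```

```bash
python3 -c "
from workcell import r
print(r.state()['time_s'], r.state()['wrist_force']); print(r.close_job())"
```

```text
19.2 [ 0.18564862 -1.19783168 -0.19867502]
the job is handed in; nothing more can be done
None
```

The dispenser is loaded: the larger reel sits on the cradle rollers and the spindle runs through both side plates and the reel. I handed the job in at 19.2 s, with the gripper open and clear of everything.

**How it went**
- **Reel:** I lowered it until the rollers took its weight, at about 12 N, and let go. It did not move when released. On the way down I saw up to about 22 N, when it met the bar or one roller, and shifted it sideways before letting go.
- **Spindle:** I slid it in from the left plate with almost no resistance. The collar then stopped it twice at the expected position, at about 10 N, and I released it.

**Last checks**
- **Fully home:** The overhead camera put the handle end at 112 mm along the bearing axis (113 expected) and the nose at -86 mm (-87 expected). Both agree with the collar being home to within about 1 mm.
- **One small disagreement:** The wrist camera put the collar face about 1.7 mm off the plate, which is within the stated calibration error. The contact force and overhead view both indicate it is home, so I did not push again.
- **Other items:** The small reel, jar, hammer, shoe last and orange look-alikes appear unmoved in the final scene picture.
- **Scene differs from the text:** The reels stood in the rack with their axes across it, along the rack's short side, rather than along its length. I gripped according to what the pictures showed.

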